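# Set out tubes and step drills for the drilling cell

## Robot

A 6-joint arm with a two-finger parallel gripper is mounted at the origin on the work surface. World frame = base frame: x ahead of the robot, y to its left, z up, the work surface at z = 0. Lengths are in m, angles in degrees, forces in N, time in s.
With the tool pointing down it reaches from about 0.325 to 0.925 m from the base axis. Payload 3.1 kg.
Tool frame: the origin (TCP) lies on the centre line of the jaws, within the pads' length; the fingertips stand 14 mm ahead of it and the grasp point (between the pads) lies 5 mm behind it; z points along the fingers, y is the line along which they close (so a half turn about z gives the same grasp; the last joint's range is limited). The gripper opens to 85 mm and grips with 20 to 120 N. Pads are 22 mm wide; open, the fingers measure 114 mm over their backs; the gripper's body (76 mm by 85 mm) begins 54 mm behind the grasp point. The pads swing forward as they close: fully open they stand 13 mm farther back than shut.
Start: joints at [-80.569, 12.427, 92.441, -0, 75.132, -6.429], TCP at [0.171, -0.601, 0.245] pointing down, gripper open.
Joint ranges: [-157.48, 157.48], [-44.54, 120.13], [17.64, 146.25], [-64.5, 244.5], [7.68, 150.69], [-147.95, 147.95]. Speed limits (degrees/s): [159.86, 159.86, 180, 180, 180, 180].

## Interface

Orientations are given as a 3x3 rotation matrix whose columns are the frame's x, y, z axes.
In Python, from cell import r, imaging, order, nets gives the robot as it stands.
- The arm moves only by the shell command python3 -m handwheel 'ROWS' [FORCE]. ROWS is JSON, a list of rows, each a list of 3 entries, a list of its own where there are three numbers: the shift along the tool's x, y, z in mm, then the turn, a rotation vector about the tool's x, y, z in degrees, then the finger opening in mm, from 0 to 85.4. In form: [[[dx, dy, dz], [wx, wy, wz], claw], ...]. A call has 1 to 20 rows; each row shifts and turns the commanded pose from where the row before left it, along the tool's axes as they then stand; what a row does not reach is not made up. A row lasts 1/8 s, in which the tool goes at most 62.5 mm and 10.7 degrees, less where a joint would pass 70% of its speed; a pose out of reach is approached as far as the arm can. A call is refused whole if a number of a shift passes 62.5 or a number of a turn 10.7, either way. A call with a gripper value outside its range is refused whole. The fingers move at their own pace and stop on an object; FORCE is the grip in N (left out, the last holds). Time passes only in rows, so rows that do not move let the fingers close. It gives the time, the measured TCP pose, the force, the opening and the grip force at its end, in the units of the state.
- r.state(): the state, without advancing time (a new reading comes with each control period).
- imaging.read_camera(name): name is "side" or "top" or "wrist"; returns a dict with "pixels" (420x560x3 uint8, red, green, blue), "fovy" (degrees; the focal length in pixels is half the picture's height over the tangent of half this angle, whatever the lens; pixels are square), "cx", "cy" (the principal point, pixels), "rvec" (rotation vector, rad) and "tvec" (3), from world to camera coordinates, as OpenCV has them; the wrist camera has in their place "mount" (4x4, takes a point from camera to tool coordinates, whose origin is the TCP and whose axes are the flange's). Camera axes: x right, y down, z forward; pixel columns grow to the right and rows downward; lengths in m; the calibration is good to about 2 mm. A picture is of the moment at which its call begins: read the wrist's pose just before it. There is no depth.
- order.close_job(): hands the job in; it is judged then, once.
Trained networks look in a picture, given as the dict that the camera call returned (one of the last four; its "shot" number tells which), for a name from the list of things; names that differ only in an ending like _2 or _b are one class to them, and where a whole thing is asked for, a point or a joint stands for the part that bears it (a point fixed in the world has none). Each returns a list of dicts, best first, with "p" (0 to 1); they miss things now and then, are a little off and sometimes report something else, mostly with a low value. They report only what shows in the picture. A call takes as long as a camera call. They do not tell look-alikes from the thing itself.
- nets.spot_in(query, picture): "at" ([column, row] in pixels, amid what is visible of it).
- nets.trace(query, picture): "pixels" (420x560 bool, what is visible of it) and "at" ([column, row] in pixels, amid what is visible of it).
The state is a dict: "time_s": time; "q": joint angles; "joint_vel": joint speeds; "effort": joint torques, N m; "ee_pos": TCP position; "ee_rot": TCP orientation; "force": force on the tool from outside, world axes, zero at the start; "ft_torque": the same for the moment, N m; "finger_gap": opening from 0.0 (shut) to 1.0 (fully open); "finger_force": force on a finger pad.
Only numpy, scipy, OpenCV 4.12 (cv2) and the standard library are available. Lean on these libraries where they do the work, as an engineer would, in place of code of your own. Each camera call takes 0.05 s, during which the arm holds its last target. There are 200 camera calls.

## Task

Get the bench ready for the drilling cell: roll each steel tube along the board until it lies centred along the light line, working it only with the fingertips on its top, never gripping or lifting it, and stand each step-drill holder fully home, point up, in a pocket of the tool block. Only when all of that is in place, throw the toggle lever fully over, away from the robot; leave the other things on the bench where they are.

Things in the scene. Friction and masses are not known exactly. Their poses are not given: they have to be found in the camera images.
- board: black shallow drilling board fixed on the bench, 276 (its x) x 346 (its y) mm; origin at the centre of its underside, rubber working face 6 mm above that, with an 8 mm wide rim round it, 15 mm above the face (a crooked tube can be squared against it). A light aluminium line 16 mm wide runs over the face along its own y axis, through the origin (board x = 0). Placed and turned anew at each start.
- board_line (a point): middle point of the light line, on the board's working face
- tube1: plain steel tube offcut, outside diameter 48 mm, 54 mm long, about 300 g, lying on the board, axis along the line, on either side of it. Origin at its centre, on the axis, 24 mm above the board face; its y is the tube axis, x and z turn as it rolls. A fingertip pressed lightly on its top rolls it half as far as the fingertip moves; left alone it soon stops. May be absent.
- tube2: plain steel tube offcut, outside diameter 54 mm, 54 mm long, about 350 g, lying on the board, axis along the line, on either side of it. Origin at its centre, on the axis, 27 mm above the board face; its y is the tube axis, x and z turn as it rolls. A fingertip pressed lightly on its top rolls it half as far as the fingertip moves; left alone it soon stops. May be absent.
- tube3: plain steel tube offcut, outside diameter 60 mm, 54 mm long, about 400 g, lying on the board, axis along the line, on either side of it. Origin at its centre, on the axis, 30 mm above the board face; its y is the tube axis, x and z turn as it rolls. A fingertip pressed lightly on its top rolls it half as far as the fingertip moves; left alone it soon stops. May be absent.
- holder1: step drill in a taper-shank holder, upright on the bench, point up, 92 mm high, 300 g: steel shank, diameter 28 mm at the foot widening to 40 mm at height 32 mm; dark flange, diameter 54 mm, height 32 to 40 mm; round grip collar, diameter 30 mm, height 40 to 66 mm; brass stepped cone on top. Origin at the centre of the foot, z up its axis. All holders are alike; may be absent.
- holder2: step drill in a taper-shank holder, upright on the bench, point up, 92 mm high, 300 g: steel shank, diameter 28 mm at the foot widening to 40 mm at height 32 mm; dark flange, diameter 54 mm, height 32 to 40 mm; round grip collar, diameter 30 mm, height 40 to 66 mm; brass stepped cone on top. Origin at the centre of the foot, z up its axis. All holders are alike; may be absent.
- holder3: step drill in a taper-shank holder, upright on the bench, point up, 92 mm high, 300 g: steel shank, diameter 28 mm at the foot widening to 40 mm at height 32 mm; dark flange, diameter 54 mm, height 32 to 40 mm; round grip collar, diameter 30 mm, height 40 to 66 mm; brass stepped cone on top. Origin at the centre of the foot, z up its axis. All holders are alike; may be absent.
- holder4: step drill in a taper-shank holder, upright on the bench, point up, 92 mm high, 300 g: steel shank, diameter 28 mm at the foot widening to 40 mm at height 32 mm; dark flange, diameter 54 mm, height 32 to 40 mm; round grip collar, diameter 30 mm, height 40 to 66 mm; brass stepped cone on top. Origin at the centre of the foot, z up its axis. All holders are alike; may be absent.
- block: aluminium tool block fixed on the bench, 80 (its x) x 260 (its y) x 50 mm high, four round pockets in a row along its y; origin at the centre of its underside
- block_hole0 (a point): centre of the mouth of pocket 0 on the top face of the tool block (50 mm above the bench; at block y = -97.5 mm); pocket 44 mm diameter, straight, 40 mm deep. The holder flange comes to rest on the top face, its foot then 32 mm below the mouth. Any holder goes in any pocket.
- block_hole1 (a point): centre of the mouth of pocket 1 on the top face of the tool block (50 mm above the bench; at block y = -32.5 mm); pocket 44 mm diameter, straight, 40 mm deep. The holder flange comes to rest on the top face, its foot then 32 mm below the mouth. Any holder goes in any pocket.
- block_hole2 (a point): centre of the mouth of pocket 2 on the top face of the tool block (50 mm above the bench; at block y = 32.5 mm); pocket 44 mm diameter, straight, 40 mm deep. The holder flange comes to rest on the top face, its foot then 32 mm below the mouth. Any holder goes in any pocket.
- block_hole3 (a point): centre of the mouth of pocket 3 on the top face of the tool block (50 mm above the bench; at block y = 97.5 mm); pocket 44 mm diameter, straight, 40 mm deep. The holder flange comes to rest on the top face, its foot then 32 mm below the mouth. Any holder goes in any pocket.
- ready (a joint): toggle lever on a grey box (70 x 50 x 25 mm): 0 = leaning towards the robot (its start), 1.0 rad = thrown fully over, away from the robot; it stays where it is left and moves with under 2 N at the tip
- ready_tip (a point): centre of the black ball (26 mm diameter) at the lever's tip, 80 mm from the pivot, which is 22 mm above the bench; about 92 mm above the bench at either end of its swing, 102 mm in the middle. From 0 to 1 it travels 77 mm, along the x axis of the lever's box
- ready_base: the lever's grey box, fixed to the bench; origin at the centre of its underside, below the pivot; the lever is thrown along its +x axis
- wrench: a combination wrench, to be left where it is: 180 mm long, 8 mm high, lying along its x; origin at the centre of its underside
- screwdriver: a screwdriver, to be left where it is: 200 mm long, 26 mm thick, lying along its x; origin at the centre of its underside
- tape: a tape measure, to be left where it is: 62 x 36 x 60 mm high; origin at the centre of its underside
- bearing: a small ball bearing, to be left where it is: 42 mm diameter, 12 mm high; origin at the centre of its underside
- nut: a round nut, to be left where it is: 26 mm diameter, 12 mm high; origin at the centre of its underside
- tin: a grease tin, to be left where it is: 60 mm diameter, 85 mm high; origin at the centre of its underside
Not all that is in view belongs to the job. Leave any blue or brown look-alike of the tube3 alone.

How it is judged:
By the outcome, as a careful person would: the job done as asked, in the order asked, and still so for the second after the job is handed in, with the robot touching nothing.
Of tube1, tube2, tube3 only 2 to 3 are there at a start; the rules pass over those that are not, and their reading is None.
Of holder1, holder2, holder3, holder4 only 3 to 4 are there at a start; the rules pass over those that are not, and their reading is None.
At some moment in a run one of tube1, tube2, tube3 may be knocked a few centimetres aside while the robot is not near it.
It also fails if it takes over 210 s, if anything falls off the work surface, if the arm or the gripper's body presses on something with over 40 N, if the wrist force passes 120 N, or if a joint passes its speed limit or range.

## Working session

There is one attempt and no reset: what is moved stays moved. The work goes in short steps, Python scripts to look and compute and a shell command to move; the robot and the scene stay as the last step left them, time stands still between calls to the robot, and variables do not carry over. Pictures are saved under pics/ and viewed, at most 14 in all, crops included, and the job is handed in when it is done.

```bash
mkdir -p pics
cat > h.py <<'E'
import numpy as np, cv2
from cell import r, imaging, order, nets
def cam(name):
    s=r.state(); p=imaging.read_camera(name)
    f=p["pixels"].shape[0]/2/np.tan(np.radians(p["fovy"])/2)
    if name=="wrist":
        M=np.array(p["mount"]); R=np.array(s["ee_rot"]); 
        p["R"]=R@M[:3,:3]; p["C"]=R@M[:3,3]+np.array(s["ee_pos"])
    else:
        Rc=cv2.Rodrigues(np.array(p["rvec"],float))[0]; p["R"]=Rc.T; p["C"]=-Rc.T@np.array(p["tvec"],float).ravel()
    p["f"]=f
    return p
def w(p,uv,z):
    uv=np.atleast_2d(np.array(uv,float))
    d=np.c_[(uv[:,0]-p["cx"])/p["f"],(uv[:,1]-p["cy"])/p["f"],np.ones(len(uv))]@p["R"].T
    return p["C"]+d*((z-p["C"][2])/d[:,2])[:,None]
def px(p,X):
    c=(np.atleast_2d(X)-p["C"])@p["R"]
    return c[:,:2]/c[:,2:]*p["f"]+[p["cx"],p["cy"]]
def save(p,n,crop=None,s=1):
    im=p["pixels"]
    if crop: im=im[crop[1]:crop[3],crop[0]:crop[2]]
    cv2.imwrite("pics/"+n,cv2.resize(im[:,:,::-1],None,fx=s,fy=s,interpolation=cv2.INTER_CUBIC))
E
python3 - <<'E'
from h import *
np.set_printoptions(precision=3,suppress=True)
s=r.state(); print(s)
for n in ("top","side"):
    p=cam(n); save(p,n+"0.png",s=1.4); print(n,p["C"],p["f"])
    for q,z in [("tube1",.03),("tube3",.036),("tube2",.033),("holder1",.045),("block",.05),("board",.006),("ready_tip",.092),("ready_base",.025)]:
        for d in nets.spot_in(q,p):
            if d["p"]>.3: print(q,round(d["p"],2),np.round(d["at"]),w(p,d["at"],z)[0])
E
```

```text
{'time_s': 0.0, 'q': array([-80.569,  12.479,  92.53 ,   0.001,  75.129,  -6.429]), 'joint_vel': array([ 0.022,  0.046, -0.123,  0.066,  0.044, -0.019]), 'effort': array([  0.   , -39.685, -30.385,  -0.   ,   0.01 ,  -0.   ]), 'ee_pos': array([ 0.171, -0.6  ,  0.244]), 'ee_rot': array([[ 0.962,  0.273, -0.   ],
       [ 0.273, -0.962,  0.002],
       [ 0.   , -0.002, -1.   ]]), 'force': array([-0.728, -0.309,  0.328]), 'ft_torque': array([-0.014,  0.011,  0.01 ]), 'finger_force': 0.0, 'finger_gap': 1.0011560500088372}
top [ 0.209 -0.007  1.661] 530.2417818884344
tube1 0.89 [208. 281.] [0.303 0.191 0.03 ]
tube1 0.77 [256. 221.] [0.489 0.046 0.03 ]
tube1 0.69 [225. 187.] [0.595 0.147 0.03 ]
tube1 0.58 [201. 146.] [0.732 0.227 0.03 ]
tube1 0.51 [193. 234.] [0.444 0.242 0.03 ]
tube3 0.89 [208. 281.] [0.303 0.19  0.036]
tube3 0.77 [256. 221.] [0.488 0.046 0.036]
tube3 0.69 [225. 187.] [0.594 0.146 0.036]
tube3 0.58 [201. 146.] [0.73  0.226 0.036]
tube3 0.51 [193. 234.] [0.444 0.241 0.036]
tube2 0.89 [208. 281.] [0.303 0.19  0.033]
tube2 0.77 [256. 221.] [0.488 0.046 0.033]
tube2 0.69 [225
[... 1516 characters left out ...]
tube2 0.67 [241. 325.] [ 0.326 -0.184  0.033]
tube2 0.58 [214. 176.] [0.454 0.251 0.033]
tube2 0.57 [307. 147.] [0.744 0.23  0.033]
tube2 0.51 [318. 408.] [ 0.376 -0.398  0.033]
tube2 0.36 [250. 287.] [ 0.381 -0.114  0.033]
holder1 0.88 [274. 276.] [ 0.439 -0.12   0.045]
holder1 0.83 [294. 292.] [ 0.457 -0.179  0.045]
holder1 0.79 [333. 348.] [ 0.459 -0.323  0.045]
block 0.69 [368. 291.] [ 0.596 -0.257  0.05 ]
board 0.93 [254. 200.] [0.518 0.137 0.006]
board 0.49 [248. 286.] [ 0.385 -0.095  0.006]
ready_tip 0.67 [368. 392.] [ 0.452 -0.433  0.092]
ready_tip 0.66 [365. 289.] [ 0.571 -0.268  0.092]
ready_tip 0.35 [257. 219.] [0.465 0.009 0.092]
ready_base 0.85 [370. 394.] [ 0.478 -0.425  0.025]
```

Run:
```python
import cv2
a=cv2.imread('pics/top0.png');a=a[int(120*1.4):int(300*1.4),int(150*1.4):int(450*1.4)]
cv2.imwrite('pics/top0c.png',cv2.resize(a,None,fx=1.85,fy=1.85,interpolation=cv2.INTER_CUBIC))
```

```text
(no output)
```

View pics/top0c.png

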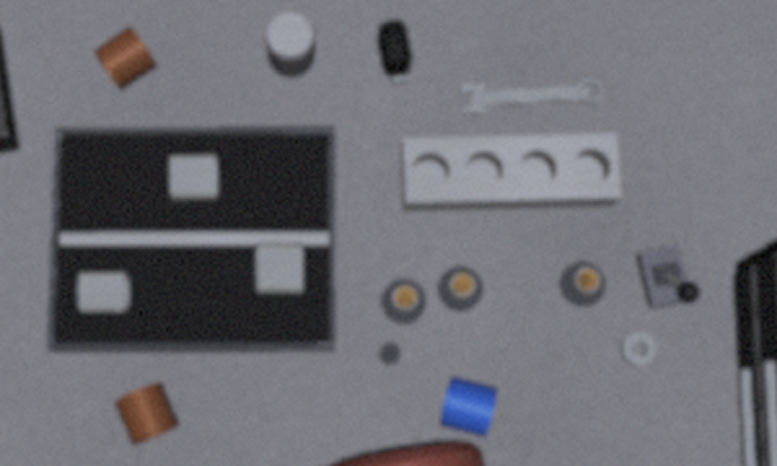

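View pics/side0.png

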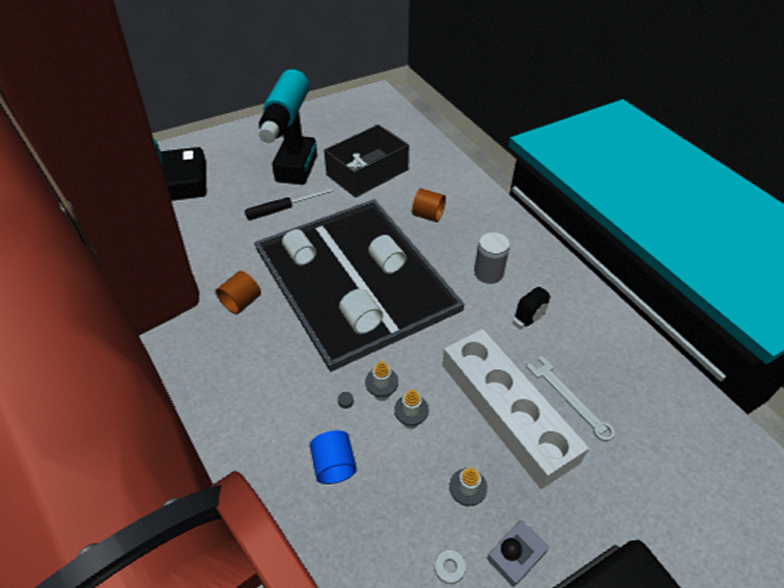

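The views show three grey tubes on the board (top-crop px (193,176), (279,268), (103,292)). One brown pair and one blue tube lie off the board, and these are the look-alikes. Three holders stand at (403,300), (461,287) and (582,282). The block is at (512,170) and the lever at (665,280).

Next I turn the tool so its y lies along world x, then go over the holders for a close look.

```bash
python3 -m handwheel '[[[0,0,-13],[0,0,-10.6],85],[[0,0,-13],[0,0,-10.6],85],[[0,0,-13],[0,0,-10.6],85],[[0,0,-13],[0,0,-10.6],85],[[0,0,-13],[0,0,-10.6],85],[[0,0,-13],[0,0,-10.6],85],[[0,0,-13],[0,0,-10.6],85],[[50,35,0],[0,0,0],85],[[50,35,0],[0,0,0],85],[[50,35,0],[0,0,0],85],[[50,35,0],[0,0,0],85],[[50,35,0],[0,0,0],85],[[50,35,0],[0,0,0],85],[[50,35,0],[0,0,0],85],[[50,35,0],[0,0,0],85],[[0,0,0],[0,0,0],85],[[0,0,0],[0,0,0],85]]'
python3 - <<'E'
from h import *
np.set_printoptions(precision=4,suppress=True)
s=r.state(); print(s["ee_pos"],s["ee_rot"],s["q"])
p=cam("wrist"); print(p["mount"],p["f"],p["C"]); save(p,"w1.png",s=1.4)
for q,z in [("holder1",.04),("block",.05),("ready_tip",.092),("ready_base",.025)]:
    for d in nets.trace(q,p):
        if d["p"]>.3:
            m=d["pixels"].astype(np.uint8); c=cv2.minAreaRect(cv2.findNonZero(m))
            print(q,round(d["p"],2),np.round(d["at"]),w(p,d["at"],z)[0],w(p,cv2.boxPoints(c),z)[:,:2].round(3).tolist())
E
```

```text
time_s: 3.02
ee_pos: [0.4503, -0.201, 0.3363]
ee_rot: [[-0.002, 1.0, -0.0], [1.0, 0.002, -0.001], [-0.001, -0.0, -1.0]]
force: [-0.1, -0.3, -0.4]
finger_gap: 0.996
finger_force: 0.0
[ 0.4503 -0.201   0.3363] [[-0.002   1.     -0.0004]
 [ 1.      0.002  -0.0007]
 [-0.0007 -0.0004 -1.    ]] [-32.1876  -7.6334 103.4952  -0.047   84.1346 -32.2952]
[[ 0.0001 -0.9472 -0.3207  0.0816]
 [ 1.      0.0005 -0.001  -0.0007]
 [ 0.0011 -0.3207  0.9472 -0.1285]
 [ 0.      0.      0.      1.    ]] 352.8199273626835 [ 0.4495 -0.1193  0.4648]
holder1 0.89 [284. 130.] [ 0.4569 -0.1685  0.04  ] [[0.429, -0.146], [0.479, -0.146], [0.481, -0.198], [0.429, -0.198]]
holder1 0.85 [267.  70.] [ 0.4369 -0.1018  0.04  ] [[0.414, -0.08], [0.466, -0.08], [0.466, -0.132], [0.412, -0.132]]
block 0.62 [399. 171.] [ 0.5942 -0.2148  0.05  ] [[0.552, -0.366], [0.544, -0.101], [0.637, -0.105], [0.666, -0.372]]
block 0.59 [236. 276.] [ 0.3938 -0.3587  0.05  ] [[0.376, -0.345], [0.413, -0.345], [0.412, -0.386], [0.374, -0.386]]
ready_tip 0.83 [279. 335.] [ 0.4512 -0.4183  0.092 ] [[0.428, -0.442], [0.449, -0.374], [0.471, -0.384], [0.45, -0.452]]
ready_base 0.92 [289. 307.] [ 0.4661 -0.4234  0.025 ] [[0.425, -0.505], [0.441, -0.372], [0.517, -0.383], [0.507, -0.519]]
ready_base 0.63 [538.  70.] [ 0.7509 -0.1     0.025 ] [[0.699, -0.086], [0.769, -0.075], [0.786, -0.113], [0.713, -0.125]]
ready_base 0.37 [396. 170.] [ 0.5999 -0.2202  0.025 ] [[0.548, -0.377], [0.552, -0.096], [0.648, -0.104], [0.665, -0.388]]
```

View pics/w1.png

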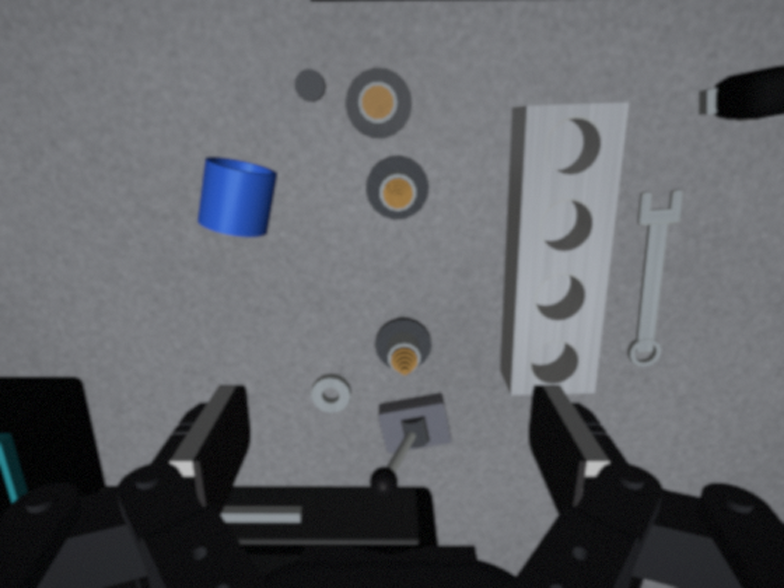

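Close view: flange centres (full-res px) are about (270,74), (284,134) and (288,245). The block's top face runs from (376,75) to (425,281), and all four pockets are empty. I'll refine these numerically.

Run:
```python
from h import *
np.set_printoptions(precision=4,suppress=True)
p=cam("wrist"); g=cv2.cvtColor(p["pixels"],cv2.COLOR_RGB2GRAY).astype(int); g=cv2.GaussianBlur(g.astype(np.uint8),(3,3),0).astype(int)
print("grey",g[150,375],g[200,400],g[150,440],g[74,255],g[74,230])
for c in [(270,74),(284,134),(288,245)]:
    # radial edge of flange: strongest dark->light gradient
    pts=[]
    X=w(p,c,.04)[0]
    for it in range(3):
        pts=[]
        for a in np.linspace(0,2*np.pi,48,endpoint=False):
            rr=np.linspace(.021,.033,25)
            uv=px(p,np.c_[X[0]+rr*np.cos(a),X[1]+rr*np.sin(a),rr*0+.04]).astype(np.float32)
            v=cv2.remap(g.astype(np.float32),uv[:,0].copy(),uv[:,1].copy(),cv2.INTER_LINEAR).ravel()
            d=np.diff(cv2.GaussianBlur(v[None],(5,1),0).ravel()); k=d.argmax()
            if d[k]>1.5: pts.append(X[:2]+rr[k]*np.array([np.cos(a),np.sin(a)]))
        P=np.array(pts); A=np.c_[2*P,np.ones(len(P))]; s=np.linalg.lstsq(A,(P**2).sum(1),rcond=None)[0]
        X=np.r_[s[:2],.04]; R=np.sqrt(s[2]+s[0]**2+s[1]**2)
    print("holder",X,"R",R,len(P))
from scipy.optimize import minimize
gf=g.astype(np.float32)
def samp(x,y,th,hx,hy):
    c,s=np.cos(th),np.sin(th); out=[]
    for sx,sy in((1,0),(-1,0),(0,1)):
        t=np.linspace(-.95,.95,60)
        bx=sx*hx*np.ones(60) if sx else t*hx; by=sy*hy*np.ones(60) if sy else t*hy
        out.append(np.c_[x+c*bx-s*by,y+s*bx+c*by,0*t+.05])
    uv=px(p,np.vstack(out)).astype(np.float32)
    return cv2.remap(gf,uv[:,0].copy(),uv[:,1].copy(),cv2.INTER_LINEAR).ravel()
f=lambda v:-(samp(*v,.0385,.1285)-samp(*v,.0415,.1315)).mean()
best=None
for x in np.arange(.585,.606,.005):
  for y in np.arange(-.26,-.225,.006):
    for th in np.radians([-2,0,2,4]):
      o=minimize(f,[x,y,th],method="Nelder-Mead",options=dict(initial_simplex=[[x,y,th],[x+.004,y,th],[x,y+.004,th],[x,y,th+.02]]))
      if best is None or o.fun<best.fun: best=o
x,y,th=best.x; print("block",best.x,np.degrees(th),best.fun)
for b in (-.0975,-.0325,.0325,.0975):
    X=np.array([x-np.sin(th)*b,y+np.cos(th)*b,.05]); print(b,X,px(p,X)*1.4)
```

```text
grey 159 165 146 94 128
holder [ 0.4401 -0.1054  0.04  ] R 0.026386253457802877 48
holder [ 0.4556 -0.1725  0.04  ] R 0.026417718739904998 48
holder [ 0.4622 -0.3173  0.04  ] R 0.026546583170205865 48
block [ 0.601  -0.2354  0.0325] 1.8637047245079494 -33.85675048828125
-0.0975 [ 0.6042 -0.3329  0.05  ] [[555.9962 361.5475]]
-0.0325 [ 0.6021 -0.2679  0.05  ] [[561.4342 295.896 ]]
0.0325 [ 0.6    -0.2029  0.05  ] [[567.4129 223.7159]]
0.0975 [ 0.5979 -0.138   0.05  ] [[574.0173 143.9824]]
```

```bash
python3 -m handwheel '[[[-58,6,20],[0,0,0],85],[[-58,6,30],[0,0,0],85],[[0,0,50],[0,0,0],85],[[0,0,50],[0,0,0],85],[[0,0,50],[0,0,0],85],[[0,0,40],[0,0,0],85],[[0,0,30],[0,0,0],85],[[0,0,8],[0,0,0],85],[[0,0,0],[0,0,0],85],[[0,0,0],[0,0,0],24],[[0,0,0],[0,0,0],24],[[0,0,0],[0,0,0],24],[[0,0,0],[0,0,0],24],[[0,0,0],[0,0,0],24],[[0,0,0],[0,0,0],24],[[0,0,0],[0,0,0],24],[[0,0,0],[0,0,0],24]]' 50
```

```text
time_s: 5.45
ee_pos: [0.463, -0.3148, 0.0609]
ee_rot: [[-0.001, 1.0, 0.001], [1.0, 0.001, -0.001], [-0.001, 0.001, -1.0]]
force: [-0.6, 1.1, 5.3]
finger_gap: 0.327
finger_force: 49.2
```

```bash
python3 -m handwheel '[[[0,0,-25],[0,0,0],24],[[0,0,-40],[0,0,0],24],[[0,0,-25],[0,0,0],24],[[-6,35,0],[0,0,0],24],[[-6,35,0],[0,0,0],24],[[-4,35,0],[0,0,0],24],[[-2,36,0],[0,0,0],24],[[0,0,0],[0,0,0],24],[[0,0,0],[0,0,0],24]]'
python3 - <<'E'
from h import *
p=cam("wrist"); save(p,"w2.png",s=1.2)
E
```

```text
time_s: 6.58
ee_pos: [0.6019, -0.3312, 0.1478]
ee_rot: [[-0.001, 1.0, -0.003], [1.0, 0.001, 0.002], [0.002, -0.003, -1.0]]
force: [-0.5, 0.0, -2.7]
finger_gap: 0.328
finger_force: 50.5
```

View pics/w2.png

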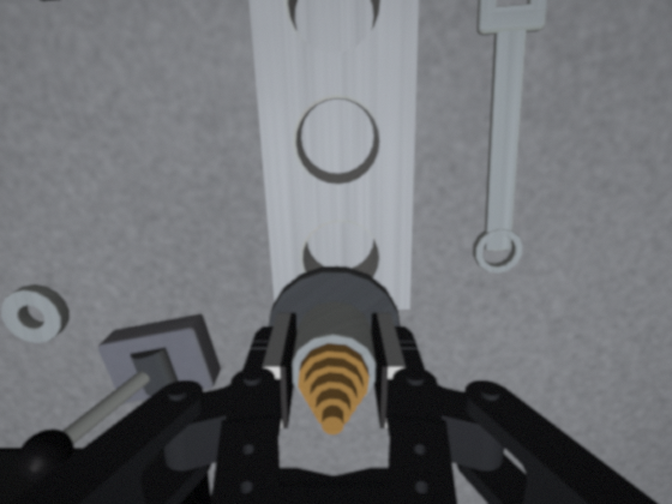

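The holder hangs upright over pocket 0 (about px (340,262)). Lowering.

```bash
python3 -m handwheel '[[[0,2,15],[0,0,0],24],[[0,0,15],[0,0,0],24],[[0,0,15],[0,0,0],24],[[0,0,15],[0,0,0],24],[[0,0,9],[0,0,0],24],[[0,0,0],[0,0,0],24],[[0,0,0],[0,0,0],24]]'
```

```text
time_s: 7.5
ee_pos: [0.605, -0.3308, 0.0799]
ee_rot: [[-0.001, 1.0, -0.001], [1.0, 0.001, 0.002], [0.002, -0.001, -1.0]]
force: [0.5, 3.9, -4.3]
finger_gap: 0.324
finger_force: 50.4
```

```bash
python3 -m handwheel '[[[0,0,2],[0,0,0],24],[[0,0,0],[0,0,0],80],[[0,0,0],[0,0,0],80],[[0,0,0],[0,0,0],80],[[0,0,0],[0,0,0],80],[[0,0,-30],[0,0,0],80],[[0,0,-40],[0,0,0],80],[[0,0,-30],[0,0,0],80],[[53,-50,0],[0,0,0],80],[[53,-50,0],[0,0,0],80],[[53,-50,0],[0,0,0],80],[[0,0,0],[0,0,0],80],[[0,0,0],[0,0,0],80]]'
python3 - <<'E'
from h import *
p=cam("wrist"); save(p,"w3.png",s=1.2)
for d in nets.trace("holder1",p):
    print(round(d["p"],2),np.round(d["at"]),w(p,d["at"],.05)[0])
E
```

```text
time_s: 9.12
ee_pos: [0.477, -0.1962, 0.1794]
ee_rot: [[-0.001, 1.0, 0.002], [1.0, 0.001, -0.002], [-0.002, 0.002, -1.0]]
force: [0.7, 0.1, 0.8]
finger_gap: 0.941
finger_force: 0.0
0.87 [225.  70.] [ 0.44030268 -0.10406458  0.05      ]
0.7 [254. 165.] [ 0.45824431 -0.16996586  0.05      ]
```

View pics/w3.png

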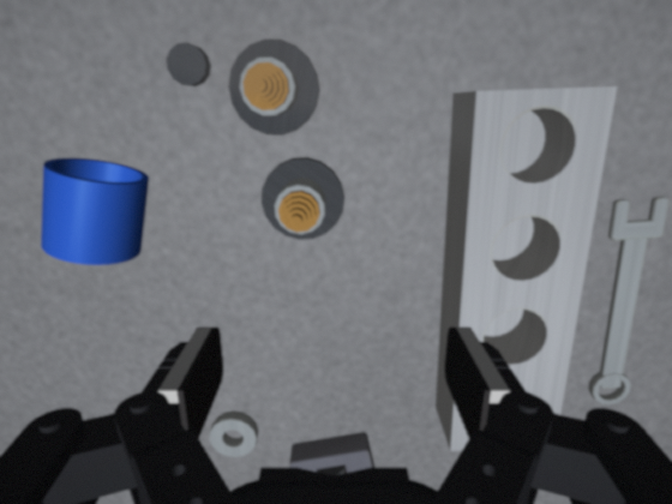

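Two holders remain, at (274,86) and (302,198). The move was speed-limited and fell short, so I correct and pick the second.

```bash
python3 -m handwheel '[[[12,-10,20],[0,0,0],80],[[12,-11,40],[0,0,0],80],[[0,0,35],[0,0,0],80],[[0,0,18],[0,0,0],80],[[0,0,5],[0,0,0],80],[[0,0,0],[0,0,0],80],[[0,0,0],[0,0,0],24],[[0,0,0],[0,0,0],24],[[0,0,0],[0,0,0],24],[[0,0,0],[0,0,0],24],[[0,0,0],[0,0,0],24],[[0,0,0],[0,0,0],24],[[0,0,0],[0,0,0],24],[[0,0,0],[0,0,0],24]]' 50
```

```text
time_s: 10.98
ee_pos: [0.4562, -0.1722, 0.0616]
ee_rot: [[-0.001, 1.0, 0.001], [1.0, 0.001, -0.001], [-0.001, 0.001, -1.0]]
force: [-0.2, 0.7, 5.7]
finger_gap: 0.332
finger_force: 49.2
```

```bash
python3 -m handwheel '[[[0,0,-25],[0,0,0],24],[[0,0,-40],[0,0,0],24],[[0,0,-25],[0,0,0],24],[[-20,29,0],[0,0,0],24],[[-20,30,0],[0,0,0],24],[[-20,30,0],[0,0,0],24],[[-20,30,0],[0,0,0],24],[[-16,29,0],[0,0,0],24],[[0,0,0],[0,0,0],24],[[0,0,0],[0,0,0],24]]'
```

```text
time_s: 12.22
ee_pos: [0.6018, -0.2666, 0.1485]
ee_rot: [[-0.001, 1.0, -0.004], [1.0, 0.001, 0.002], [0.002, -0.004, -1.0]]
force: [0.0, -0.3, -3.7]
finger_gap: 0.33
finger_force: 50.8
```

```bash
python3 -m handwheel '[[[-1,0,15],[0,0,0],24],[[0,0,15],[0,0,0],24],[[0,0,15],[0,0,0],24],[[0,0,15],[0,0,0],24],[[0,0,9],[0,0,0],24],[[0,0,2],[0,0,0],24],[[0,0,0],[0,0,0],24],[[0,0,0],[0,0,0],80],[[0,0,0],[0,0,0],80],[[0,0,0],[0,0,0],80],[[0,0,0],[0,0,0],80],[[0,0,-20],[0,0,0],80],[[0,0,-40],[0,0,0],80],[[0,0,-40],[0,0,0],80],[[32,-32,0],[0,0,0],80],[[33,-33,0],[0,0,0],80],[[33,-33,0],[0,0,0],80],[[33,-33,0],[0,0,0],80],[[31,-31,0],[0,0,0],80],[[0,0,0],[0,0,0],80]]'
```

```text
time_s: 14.72
ee_pos: [0.4394, -0.105, 0.1802]
ee_rot: [[-0.003, 1.0, -0.0], [1.0, 0.003, 0.0], [0.0, -0.0, -1.0]]
force: [0.4, -0.2, 0.3]
finger_gap: 0.936
finger_force: 0.0
```

Run:
```python
from h import *
s=r.state(); print(s["ee_pos"])
```

```text
[ 0.43939683 -0.10497188  0.1802129 ]
```

```bash
python3 -m handwheel '[[[0,0,40],[0,0,0],80],[[0,0,40],[0,0,0],80],[[0,0,25],[0,0,0],80],[[0,0,13],[0,0,0],80],[[0,0,0],[0,0,0],80],[[0,0,0],[0,0,0],24],[[0,0,0],[0,0,0],24],[[0,0,0],[0,0,0],24],[[0,0,0],[0,0,0],24],[[0,0,0],[0,0,0],24],[[0,0,0],[0,0,0],24],[[0,0,0],[0,0,0],24],[[0,0,0],[0,0,0],24]]' 50
python3 -m handwheel '[[[0,0,-25],[0,0,0],24],[[0,0,-40],[0,0,0],24],[[0,0,-25],[0,0,0],24],[[-6,31,0],[0,0,0],24],[[-6,32,0],[0,0,0],24],[[-7,32,0],[0,0,0],24],[[-7,32,0],[0,0,0],24],[[-7,31,0],[0,0,0],24],[[0,0,0],[0,0,0],24],[[0,0,0],[0,0,0],24]]'
```

```text
time_s: 16.35
ee_pos: [0.4421, -0.1072, 0.0628]
ee_rot: [[-0.001, 1.0, 0.001], [1.0, 0.001, -0.001], [-0.001, 0.001, -1.0]]
force: [-1.9, -0.0, 5.8]
finger_gap: 0.332
finger_force: 49.2
time_s: 17.6
ee_pos: [0.5981, -0.1391, 0.1505]
ee_rot: [[-0.001, 1.0, -0.003], [1.0, 0.001, 0.001], [0.001, -0.003, -1.0]]
force: [-0.2, 1.8, -1.5]
finger_gap: 0.33
finger_force: 50.2
```

```bash
python3 -m handwheel '[[[0,0,15],[0,0,0],24],[[0,0,15],[0,0,0],24],[[0,0,15],[0,0,0],24],[[0,0,15],[0,0,0],24],[[0,0,9],[0,0,0],24],[[0,0,2],[0,0,0],24],[[0,0,0],[0,0,0],24],[[0,0,0],[0,0,0],80],[[0,0,0],[0,0,0],80],[[0,0,0],[0,0,0],80],[[0,0,0],[0,0,0],80],[[0,0,-20],[0,0,0],80],[[0,0,-40],[0,0,0],80],[[0,0,-40],[0,0,0],80]]'
python3 -m handwheel '[[[28,-6,-13],[0,0,0],0],[[28,-6,-13],[0,0,0],0],[[28,-6,-13],[0,0,0],0],[[28,-6,-13],[0,0,0],0],[[28,-6,-13],[0,0,0],0],[[28,-6,-13],[0,0,0],0],[[28,-6,-13],[0,0,0],0],[[28,-6,-13],[0,0,0],0],[[28,-6,-13],[0,0,0],0],[[28,-6,-13],[0,0,0],0],[[28,-6,-13],[0,0,0],0],[[28,-6,-13],[0,0,0],0],[[0,0,0],[0,0,0],0],[[0,0,0],[0,0,0],0]]'
python3 - <<'E'
from h import *
np.set_printoptions(precision=4,suppress=True)
p=cam("wrist"); save(p,"w4.png",s=1.4); np.save("w4.npy",p,allow_pickle=True)
for q,z in (("tube1",.03),("board",.006)):
  for d in nets.trace(q,p):
    m=d["pixels"].astype(np.uint8); b=cv2.boxPoints(cv2.minAreaRect(cv2.findNonZero(m)))
    print(q,round(d["p"],2),np.round(d["at"]),w(p,d["at"],z)[0],w(p,b,z)[:,:2].round(3).tolist())
E
```

```text
time_s: 19.35
ee_pos: [0.5996, -0.1397, 0.183]
ee_rot: [[-0.001, 1.0, 0.001], [1.0, 0.001, -0.0], [-0.0, 0.001, -1.0]]
force: [-0.2, -0.7, -0.1]
finger_gap: 0.938
finger_force: 0.0
time_s: 21.1
ee_pos: [0.527, 0.1958, 0.3373]
ee_rot: [[-0.001, 1.0, 0.001], [1.0, 0.001, -0.0], [-0.0, 0.001, -1.0]]
force: [0.7, -0.3, 0.5]
finger_gap: 0.001
finger_force: 0.0
tube1 0.96 [242. 264.] [0.4764 0.0454 0.03  ] [[0.448, 0.08], [0.508, 0.08], [0.507, -0.007], [0.444, -0.007]]
tube1 0.93 [214. 109.] [0.4498 0.2524 0.03  ] [[0.424, 0.28], [0.472, 0.281], [0.472, 0.224], [0.422, 0.223]]
tube1 0.86 [453. 121.] [0.7378 0.238  0.03  ] [[0.694, 0.25], [0.748, 0.282], [0.794, 0.224], [0.739, 0.189]]
tube1 0.76 [329. 193.] [0.5919 0.1473 0.03  ] [[0.562, 0.181], [0.617, 0.181], [0.622, 0.111], [0.563, 0.111]]
tube1 0.61 [100. 156.] [0.3049 0.1957 0.03  ] [[0.253, 0.205], [0.331, 0.243], [0.353, 0.187], [0.273, 0.147]]
tube1 0.43 [163. 386.] [ 0.3449 -0.1698  0.03  ] [[0.332, -0.169], [0.351, -0.153], [0.355, -0.16], [0.336, -0.177]]
board 0.7 [277. 155.] [0.5254 0.192  0.006 ] [[0.377, 0.322], [0.658, 0.324], [0.698, -0.031], [0.34, -0.035]]
```

View pics/w4.png

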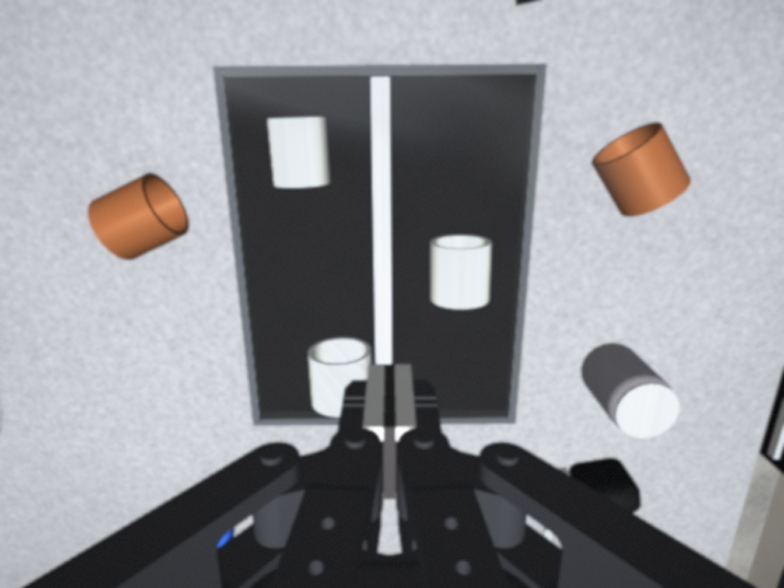

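Board view: the light line runs from (380,77) to (383,363). Grey tubes lie at (299,151), (461,271) and (340,376). Both brown tubes, (138,216) and (641,168), are off the board. Candidates are only the three grey tubes on the board, because the description says steel and lying on the board. Next I measure radii and offsets from their silhouettes.

```bash
cat > tubes.py <<'E'
from h import *
np.set_printoptions(precision=4,suppress=True)
def line(p,u0,v0,v1):
    g=cv2.cvtColor(p["pixels"],cv2.COLOR_RGB2GRAY).astype(float); pts=[]
    for v in range(v0,v1):
        row=g[v,u0-14:u0+15]; m=np.clip(row-110,0,None)
        if (row>130).sum()>5: pts.append([(m*np.arange(u0-14,u0+15)).sum()/m.sum(),v])
    W=w(p,pts,.006)[:,:2]; c=np.polyfit(W[:,1],W[:,0],1); return c,W  # x = c0*y+c1
def tubes(p,c):
    """list of (offset from line across, axis at y, radius)"""
    a=np.arctan(c[0]); ex=np.array([np.cos(a),-np.sin(a),0]); ey=np.array([np.sin(a),np.cos(a),0]); o=np.array([c[1],0,.006])
    out=[]
    for d in nets.trace("tube1",p):
        m=d["pixels"]; R=w(p,d["at"],.03)[0]
        if d["p"]<.4 or abs((R-o)@ex)>.14 or not -.03<R[1]<.33: continue
        col=np.median(p["pixels"][m],axis=0)
        rows=np.where(m.any(1))[0]; n=len(rows); rr=rows[int(n*.35):int(n*.8)]; A=[]
        for v in rr:
            k=np.where(m[v])[0]; e=[]
            for u in (k[0]-.5,k[-1]+.5):
                q=w(p,[u,v],.006)[0]-p["C"]; e.append(np.arctan2(q@ex,-q[2]))
            A.append(e)
        A=np.array(A); al=A.mean(1); be=(A[:,1]-A[:,0])/2; H=p["C"][2]-.006
        rad=H/(1+np.cos(al)/np.sin(be)); off=(p["C"]-o)@ex+np.tan(al)*(H-rad)
        sl=np.polyfit(rr,off,1)
        out.append((np.median(off),R,np.median(rad)))
        print("tube p%.2f px %s col %s off %.4f (first %.4f last %.4f) rad %.4f near %s"%(d["p"],np.round(d["at"]),col,np.median(off),np.polyval(sl,rr[0]),np.polyval(sl,rr[-1]),np.median(rad),R))
    return out
E
python3 - <<'E'
from tubes import *
p=np.load("w4.npy",allow_pickle=True).item(); p=cam("wrist")
c,W=line(p,272,58,258); print("line",c,np.degrees(np.arctan(c[0])),W[0],W[-1], "resid",(np.polyval(c,W[:,1])-W[:,0]).std())
tubes(p,c)
# board ends along the line: rim top z=.021
print(w(p,[[271.5,51],[277,301]],.021))
E
```

```text
line [-0.0022  0.5192] -0.1261255112446319 [0.518  0.3095] [0.5147 0.044 ] resid 0.0010738468303729265
tube p0.87 px [241. 264.] col [230. 237. 240.] off -0.0535 (first -0.0409 last -0.0605) rad 0.0191 near [0.4753 0.0455 0.03  ]
tube p0.68 px [214. 108.] col [228. 234. 238.] off -0.0695 (first -0.0698 last -0.0692) rad 0.0239 near [0.4497 0.2525 0.03  ]
tube p0.56 px [330. 194.] col [232. 238. 241.] off 0.0716 (first 0.0714 last 0.0719) rad 0.0271 near [0.5925 0.1456 0.03  ]
[[ 0.5182  0.3159  0.021 ]
 [ 0.5243 -0.0197  0.021 ]]
```

Run:
```python
from tubes import *
p=np.load("w4.npy",allow_pickle=True).item()
c,W=line(p,272,58,236); print("line",c,np.degrees(np.arctan(c[0])),"resid",(np.polyval(c,W[:,1])-W[:,0]).std())
p=cam("wrist"); t=tubes(p,c); s=r.state(); a=np.arctan(c[0])
for o,R,rad in t:
    y=R[1]; X=np.array([np.polyval(c,y)+o,y]); print("axis at",X,"from tcp (dx,dy tool mm)",(X-s["ee_pos"][:2])[::-1]*1e3)
print(s["ee_pos"])
```

```text
line [-0.0093  0.5208] -0.5337956867208603 resid 5.40131832326386e-05
tube p0.75 px [241. 262.] col [231. 237. 240.] off -0.0551 (first -0.0417 last -0.0620) rad 0.0188 near [0.4743 0.0481 0.03  ]
tube p0.74 px [213. 107.] col [228. 234. 238.] off -0.0693 (first -0.0695 last -0.0691) rad 0.0239 near [0.4483 0.2542 0.03  ]
tube p0.71 px [329. 196.] col [232. 238. 241.] off 0.0715 (first 0.0717 last 0.0713) rad 0.0275 near [0.5919 0.1444 0.03  ]
axis at [0.4652 0.0481] from tcp (dx,dy tool mm) [-147.5047  -61.8863]
axis at [0.4491 0.2542] from tcp (dx,dy tool mm) [ 58.5042 -77.9547]
axis at [0.5909 0.1444] from tcp (dx,dy tool mm) [-51.2847  63.7952]
[0.5271 0.1957 0.3363]
```

```bash
python3 -m handwheel '[[[15,-22,40],[0,0,0],8],[[15,-22,40],[0,0,0],8],[[14,-22,40],[0,0,0],8],[[14,-23,40],[0,0,0],8],[[0,0,40],[0,0,0],8],[[0,0,40],[0,0,0],8],[[0,0,16],[0,0,0],8],[[0,0,0],[0,0,0],8],[[0,0,0],[0,0,0],8]]'
python3 -m handwheel '[[[0,0,5],[0,0,0],8],[[0,0,5],[0,0,0],8],[[0,0,0],[0,0,0],8]]'
```

```text
time_s: 22.58
ee_pos: [0.4396, 0.2547, 0.0824]
ee_rot: [[-0.001, 1.0, 0.003], [1.0, 0.001, 0.001], [0.001, 0.003, -1.0]]
force: [0.5, 0.7, 1.3]
finger_gap: 0.091
finger_force: 0.0
time_s: 22.95
ee_pos: [0.4377, 0.254, 0.0704]
ee_rot: [[-0.001, 1.0, -0.001], [1.0, 0.001, -0.0], [-0.0, -0.001, -1.0]]
force: [-0.1, -0.5, -0.2]
finger_gap: 0.098
finger_force: 0.0
```

```bash
python3 -m handwheel '[[[0,0,2],[0,0,0],8],[[0,0,2],[0,0,0],8],[[0,0,0],[0,0,0],8]]'
python3 -m handwheel '[[[0,3,0],[0,0,0],8],[[0,6,0],[0,0,0],8],[[0,6,0],[0,0,0],8],[[0,6,0],[0,0,0],8]]'
```

```text
time_s: 23.32
ee_pos: [0.4395, 0.2544, 0.068]
ee_rot: [[-0.001, 1.0, 0.003], [1.0, 0.001, 0.0], [0.0, 0.003, -1.0]]
force: [-0.3, -1.0, 5.6]
finger_gap: 0.09
finger_force: 2.7
time_s: 23.82
ee_pos: [0.4606, 0.2548, 0.0679]
ee_rot: [[-0.001, 1.0, 0.003], [1.0, 0.001, 0.001], [0.001, 0.003, -1.0]]
force: [0.5, 0.4, 5.8]
finger_gap: 0.093
finger_force: 2.4
```

```bash
python3 -m handwheel '[[[0,6,0],[0,0,0],8],[[0,6,0],[0,0,0],8],[[0,6,0],[0,0,0],8],[[0,4,0],[0,0,0],8],[[0,0,0],[0,0,0],8],[[0,0,-12],[0,0,0],8],[[0,-12,0],[0,0,0],8],[[0,-13,0],[0,0,0],8],[[0,0,0],[0,0,0],8]]'
python3 - <<'E'
from tubes import *
c=[-.0093,.5208]; p=cam("wrist"); save(p,"w5.png"); tubes(p,c); s=r.state(); print(s["ee_pos"],s["force"])
E
```

```text
time_s: 24.95
ee_pos: [0.4534, 0.2537, 0.0776]
ee_rot: [[-0.002, 1.0, -0.003], [1.0, 0.002, -0.001], [-0.001, -0.003, -1.0]]
force: [0.0, 0.1, -0.5]
finger_gap: 0.093
finger_force: 0.0
tube p0.78 px [511. 373.] col [209. 216. 216.] off 0.0904 (first 0.0709 last 0.1101) rad 0.0181 near [0.5982 0.1659 0.03  ]
tube p0.64 px [313. 238.] col [232. 238. 241.] off -0.0482 (first -0.0486 last -0.0476) rad 0.0239 near [0.4713 0.2575 0.03  ]
[0.4553 0.2541 0.0783] [-0.1465 -0.2658 -0.6294]
```

View pics/w5.png

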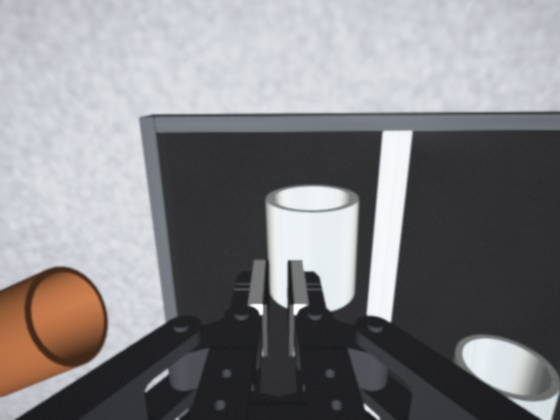

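Tube1 rolled straight, 21 mm per 43 mm of fingertip travel, and now lies at px (313,245). Next stroke.

```bash
python3 -m handwheel '[[[0,4,0],[0,0,0],8],[[0,0,8],[0,0,0],8],[[0,0,4],[0,0,0],8],[[0,0,0],[0,0,0],8],[[0,4,0],[0,0,0],8],[[0,6,0],[0,0,0],8],[[0,6,0],[0,0,0],8],[[0,6,0],[0,0,0],8],[[0,6,0],[0,0,0],8],[[0,6,0],[0,0,0],8],[[0,6,0],[0,0,0],8],[[0,4,0],[0,0,0],8],[[0,0,0],[0,0,0],8],[[0,0,-12],[0,0,0],8],[[0,-12,0],[0,0,0],8],[[0,-12,0],[0,0,0],8],[[0,0,0],[0,0,0],8]]'
python3 - <<'E'
from tubes import *
c=[-.0093,.5208]; p=cam("wrist"); tubes(p,c); s=r.state(); print(s["ee_pos"],s["force"])
E
```

```text
time_s: 27.18
ee_pos: [0.4776, 0.2538, 0.0777]
ee_rot: [[-0.002, 1.0, -0.003], [1.0, 0.002, -0.001], [-0.001, -0.003, -1.0]]
force: [0.6, 0.1, -1.0]
finger_gap: 0.096
finger_force: 0.0
tube p0.74 px [479. 363.] col [201. 207. 205.] off 0.0974 (first 0.0831 last 0.1122) rad 0.0128 near [0.6015 0.1739 0.03  ]
tube p0.58 px [309. 234.] col [236. 242. 245.] off -0.0273 (first -0.0281 last -0.0247) rad 0.0237 near [0.4935 0.2596 0.03  ]
[0.4793 0.2541 0.0784] [ 0.1982 -0.7306  0.0936]
```

```bash
python3 -m handwheel '[[[0,0,8],[0,0,0],8],[[0,0,4],[0,0,0],8],[[0,0,0],[0,0,0],8],[[0,4,0],[0,0,0],8],[[0,6,0],[0,0,0],8],[[0,6,0],[0,0,0],8],[[0,6,0],[0,0,0],8],[[0,6,0],[0,0,0],8],[[0,6,0],[0,0,0],8],[[0,6,0],[0,0,0],8],[[0,4,0],[0,0,0],8],[[0,0,0],[0,0,0],8],[[0,0,-12],[0,0,0],8],[[0,-12,0],[0,0,0],8],[[0,-12,0],[0,0,0],8],[[0,0,0],[0,0,0],8]]'
python3 - <<'E'
from tubes import *
c=[-.0093,.5208]; p=cam("wrist"); tubes(p,c); s=r.state(); print(s["ee_pos"],s["force"])
E
```

```text
time_s: 29.28
ee_pos: [0.4976, 0.2538, 0.0776]
ee_rot: [[-0.002, 1.0, -0.003], [1.0, 0.002, -0.001], [-0.001, -0.003, -1.0]]
force: [-0.0, -0.3, -0.3]
finger_gap: 0.094
finger_force: 0.0
tube p0.71 px [310. 235.] col [246. 249. 251.] off -0.0066 (first -0.0074 last -0.0043) rad 0.0240 near [0.5137 0.2593 0.03  ]
tube p0.64 px [450. 357.] col [165. 170. 170.] off 0.0984 (first 0.1078 last 0.0801) rad 0.0077 near [0.6028 0.1782 0.03  ]
[0.4993 0.2541 0.0783] [0.5873 1.0894 0.1386]
```

```bash
python3 -m handwheel '[[[0,6,0],[0,0,0],8],[[0,0,8],[0,0,0],8],[[0,0,4],[0,0,0],8],[[0,0,0],[0,0,0],8],[[0,4,0],[0,0,0],8],[[0,4,0],[0,0,0],8],[[0,4,0],[0,0,0],8],[[0,1,0],[0,0,0],8],[[0,0,0],[0,0,0],8],[[0,0,0],[0,0,0],8],[[0,0,-12],[0,0,0],8],[[0,0,-40],[0,0,0],8],[[0,0,-60],[0,0,0],8],[[0,0,-40],[0,0,0],8],[[0,0,0],[0,0,0],8],[[0,0,0],[0,0,0],8]]'
python3 - <<'E'
from tubes import *
p=cam("wrist"); save(p,"w6.png",s=1.4)
print(px(p,[[.5191,.18,.006],[.5182,.28,.006]]))
c=[-.0093,.5208]; tubes(p,c); s=r.state(); print(s["ee_pos"],s["force"])
E
```

```text
time_s: 31.38
ee_pos: [0.5181, 0.254, 0.2177]
ee_rot: [[-0.001, 1.0, -0.002], [1.0, 0.001, -0.001], [-0.001, -0.002, -1.0]]
force: [-0.2, 0.3, -0.1]
finger_gap: 0.095
finger_force: 0.0
[[280.0499 242.3669]
 [279.4482 147.5099]]
tube p0.92 px [197. 172.] col [236. 241. 244.] off -0.0750 (first -0.0742 last -0.0757) rad 0.0239 near [0.443 0.261 0.03 ]
tube p0.86 px [351. 281.] col [236. 242. 245.] off 0.0712 (first 0.0710 last 0.0718) rad 0.0264 near [0.5918 0.1476 0.03  ]
tube p0.80 px [268. 377.] col [195. 201. 199.] off -0.0184 (first -0.0180 last -0.0192) rad 0.0060 near [0.5061 0.0236 0.03  ]
[0.5174 0.2537 0.2162] [-1.3533  0.1701  0.4031]
```

View pics/w6.png

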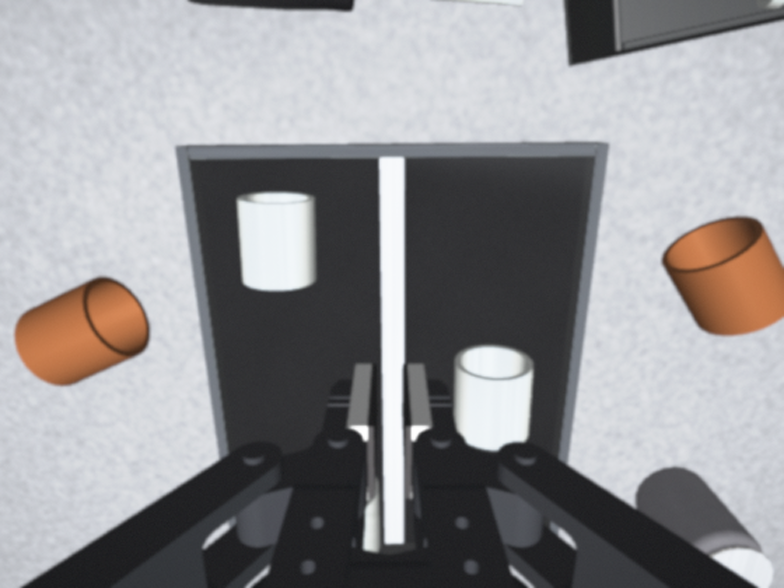

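While the arm was up, tube1 was knocked back to px (276,240), offset −75 mm: the announced disturbance. I roll it again with longer chained strokes.

```bash
python3 -m handwheel '[[[1,-28,40],[0,0,0],8],[[1,-29,40],[0,0,0],8],[[0,-29,40],[0,0,0],8],[[0,0,20],[0,0,0],8],[[0,0,0],[0,0,0],8],[[0,0,8],[0,0,0],8],[[0,0,4],[0,0,0],8],[[0,0,0],[0,0,0],8],[[0,4,0],[0,0,0],8],[[0,7,0],[0,0,0],8],[[0,7,0],[0,0,0],8],[[0,7,0],[0,0,0],8],[[0,7,0],[0,0,0],8],[[0,7,0],[0,0,0],8],[[0,7,0],[0,0,0],8],[[0,0,0],[0,0,0],8],[[0,0,-12],[0,0,0],8],[[0,-12,0],[0,0,0],8],[[0,-11,0],[0,0,0],8],[[0,0,0],[0,0,0],8]]'
python3 - <<'E'
from tubes import *
p=cam("wrist")
c=[-.0093,.5208]; tubes(p,c); s=r.state(); print(s["ee_pos"],s["force"])
E
```

```text
time_s: 33.98
ee_pos: [0.454, 0.256, 0.0782]
ee_rot: [[-0.002, 1.0, -0.002], [1.0, 0.002, -0.001], [-0.001, -0.002, -1.0]]
force: [0.4, 0.4, 0.6]
finger_gap: 0.094
finger_force: 0.0
tube p0.70 px [209. 226.] col [233. 239. 242.] off -0.1006 (first -0.1000 last -0.1015) rad 0.0239 near [0.4161 0.2664 0.03  ]
[0.4555 0.2562 0.0786] [ 0.3643 -0.6549  0.8278]
```

```bash
python3 -m handwheel '[[[0,-10,-15],[0,0,0],8],[[0,-10,-15],[0,0,0],8],[[0,-10,0],[0,0,0],8],[[0,0,0],[0,0,0],8],[[0,0,0],[0,0,0],8]]'
python3 - <<'E'
from tubes import *
p=cam("wrist"); save(p,"w7.png")
c=[-.0093,.5208]; tubes(p,c); s=r.state(); print(s["ee_pos"],s["force"])
E
```

```text
time_s: 34.7
ee_pos: [0.4258, 0.256, 0.1081]
ee_rot: [[-0.001, 1.0, -0.001], [1.0, 0.001, -0.0], [-0.0, -0.001, -1.0]]
force: [0.4, -0.5, -0.4]
finger_gap: 0.091
finger_force: 0.0
tube p0.85 px [266. 208.] col [227. 234. 237.] off -0.1003 (first -0.1010 last -0.0997) rad 0.0238 near [0.4177 0.2667 0.03  ]
tube p0.69 px [515. 361.] col [205. 215. 219.] off 0.0752 (first 0.0631 last 0.0977) rad 0.0253 near [0.5971 0.1495 0.03  ]
[0.426  0.256  0.1082] [-0.6456 -0.2784 -0.2234]
```

```bash
python3 -m handwheel '[[[5,-19,20],[0,0,0],8],[[0,0,10],[0,0,0],8],[[0,0,8],[0,0,0],8],[[0,0,4],[0,0,0],8],[[0,0,0],[0,0,0],8],[[0,4,0],[0,0,0],8],[[0,6,0],[0,0,0],8],[[0,6,0],[0,0,0],8],[[0,6,0],[0,0,0],8],[[0,6,0],[0,0,0],8],[[0,6,0],[0,0,0],8],[[0,6,0],[0,0,0],8],[[0,4,0],[0,0,0],8],[[0,0,0],[0,0,0],8],[[0,0,-12],[0,0,0],8],[[0,-12,0],[0,0,0],8],[[0,-10,0],[0,0,0],8],[[0,0,0],[0,0,0],8]]'
python3 - <<'E'
from tubes import *
p=cam("wrist")
c=[-.0093,.5208]; tubes(p,c); s=r.state(); print(s["ee_pos"],s["force"])
E
```

```text
time_s: 37.05
ee_pos: [0.4269, 0.2608, 0.0778]
ee_rot: [[-0.002, 1.0, -0.002], [1.0, 0.002, -0.001], [-0.001, -0.002, -1.0]]
force: [0.7, -0.3, -1.2]
finger_gap: 0.096
finger_force: 0.0
tube p0.90 px [528. 380.] col [184. 192. 196.] off 0.0682 (first 0.0613 last 0.0827) rad 0.0169 near [0.5837 0.1676 0.03  ]
tube p0.79 px [305. 225.] col [218. 224. 228.] off -0.0795 (first -0.0808 last -0.0765) rad 0.0237 near [0.4405 0.2719 0.03  ]
[0.4284 0.2611 0.0784] [0.0411 0.7513 0.5188]
```

```bash
python3 -m handwheel '[[[0,0,8],[0,0,0],8],[[0,0,4],[0,0,0],8],[[0,0,0],[0,0,0],8],[[0,4,0],[0,0,0],8],[[0,6,0],[0,0,0],8],[[0,6,0],[0,0,0],8],[[0,6,0],[0,0,0],8],[[0,6,0],[0,0,0],8],[[0,6,0],[0,0,0],8],[[0,6,0],[0,0,0],8],[[0,4,0],[0,0,0],8],[[0,0,0],[0,0,0],8],[[0,0,-12],[0,0,0],8],[[0,-12,0],[0,0,0],8],[[0,-11,0],[0,0,0],8],[[0,0,0],[0,0,0],8]]'
python3 -m handwheel '[[[0,0,8],[0,0,0],8],[[0,0,4],[0,0,0],8],[[0,0,0],[0,0,0],8],[[0,4,0],[0,0,0],8],[[0,6,0],[0,0,0],8],[[0,6,0],[0,0,0],8],[[0,6,0],[0,0,0],8],[[0,6,0],[0,0,0],8],[[0,6,0],[0,0,0],8],[[0,6,0],[0,0,0],8],[[0,4,0],[0,0,0],8],[[0,0,0],[0,0,0],8],[[0,0,-12],[0,0,0],8],[[0,-12,0],[0,0,0],8],[[0,-11,0],[0,0,0],8],[[0,0,0],[0,0,0],8]]'
python3 - <<'E'
from tubes import *
p=cam("wrist")
c=[-.0093,.5208]; tubes(p,c); s=r.state(); print(s["ee_pos"],s["force"])
E
```

```text
time_s: 39.15
ee_pos: [0.4478, 0.2608, 0.0778]
ee_rot: [[-0.002, 1.0, -0.002], [1.0, 0.002, -0.001], [-0.001, -0.002, -1.0]]
force: [-0.5, 0.4, -1.4]
finger_gap: 0.092
finger_force: 0.0
time_s: 41.15
ee_pos: [0.4688, 0.2609, 0.0778]
ee_rot: [[-0.002, 1.0, -0.002], [1.0, 0.002, -0.001], [-0.001, -0.002, -1.0]]
force: [0.0, -0.1, -0.3]
finger_gap: 0.094
finger_force: 0.0
tube p0.90 px [492. 372.] col [189. 194. 194.] off 0.1000 (first 0.0844 last 0.1145) rad 0.0118 near [0.6017 0.1733 0.03  ]
tube p0.71 px [306. 226.] col [234. 239. 243.] off -0.0375 (first -0.0387 last -0.0350) rad 0.0241 near [0.483  0.2714 0.03  ]
[0.4704 0.2611 0.0784] [ 0.0307 -0.4563  0.4904]
```

```bash
python3 -m handwheel '[[[0,0,8],[0,0,0],8],[[0,0,4],[0,0,0],8],[[0,0,0],[0,0,0],8],[[0,4,0],[0,0,0],8],[[0,6,0],[0,0,0],8],[[0,6,0],[0,0,0],8],[[0,6,0],[0,0,0],8],[[0,6,0],[0,0,0],8],[[0,6,0],[0,0,0],8],[[0,6,0],[0,0,0],8],[[0,4,0],[0,0,0],8],[[0,0,0],[0,0,0],8],[[0,0,-12],[0,0,0],8],[[0,-12,0],[0,0,0],8],[[0,-7,0],[0,0,0],8],[[0,0,0],[0,0,0],8]]'
python3 -m handwheel '[[[0,0,8],[0,0,0],8],[[0,0,4],[0,0,0],8],[[0,0,0],[0,0,0],8],[[0,4,0],[0,0,0],8],[[0,6,0],[0,0,0],8],[[0,6,0],[0,0,0],8],[[0,6,0],[0,0,0],8],[[0,4,0],[0,0,0],8],[[0,2,0],[0,0,0],8],[[0,0,0],[0,0,0],8],[[0,0,0],[0,0,0],8],[[0,0,-12],[0,0,0],8],[[0,-12,0],[0,0,0],8],[[0,-10,0],[0,0,0],8],[[0,0,0],[0,0,0],8]]'
python3 - <<'E'
from tubes import *
p=cam("wrist")
c=[-.0093,.5208]; tubes(p,c); s=r.state(); print(s["ee_pos"],s["force"])
E
```

```text
time_s: 43.25
ee_pos: [0.4942, 0.2609, 0.0779]
ee_rot: [[-0.002, 1.0, -0.002], [1.0, 0.002, -0.001], [-0.001, -0.002, -1.0]]
force: [-0.2, -0.5, 1.0]
finger_gap: 0.094
finger_force: 0.0
time_s: 45.12
ee_pos: [0.4999, 0.261, 0.0777]
ee_rot: [[-0.002, 1.0, -0.003], [1.0, 0.002, -0.001], [-0.001, -0.003, -1.0]]
force: [0.3, -0.5, 0.3]
finger_gap: 0.093
finger_force: 0.0
tube p0.76 px [446. 358.] col [151.5 156.5 155.5] off 0.0696 (first 0.1108 last 0.0520) rad 0.0025 near [0.6029 0.1842 0.03  ]
tube p0.56 px [313. 226.] col [246. 249. 251.] off -0.0030 (first -0.0036 last -0.0021) rad 0.0240 near [0.5178 0.2718 0.03  ]
[0.5014 0.2612 0.0783] [-0.7406  0.5427 -0.7084]
```

```bash
python3 -m handwheel '[[[0,11,0],[0,0,0],8],[[0,0,8],[0,0,0],8],[[0,0,4],[0,0,0],8],[[0,0,0],[0,0,0],8],[[0,2,0],[0,0,0],8],[[0,2,0],[0,0,0],8],[[0,2,0],[0,0,0],8],[[0,0,0],[0,0,0],8],[[0,0,0],[0,0,0],8],[[0,0,-12],[0,0,0],8],[[-30,-30,-40],[0,0,0],8],[[-30,0,-50],[0,0,0],8],[[-30,0,-50],[0,0,0],8],[[0,0,0],[0,0,0],8],[[0,0,0],[0,0,0],8]]'
python3 - <<'E'
from tubes import *
p=cam("wrist"); save(p,"w8.png",s=1.4)
print(px(p,[[.5191,.18,.006],[.5182,.28,.006]])*1.4)
c=[-.0093,.5208]; tubes(p,c); s=r.state(); print(s["ee_pos"],s["force"])
E
```

```text
time_s: 47.1
ee_pos: [0.4886, 0.1712, 0.2184]
ee_rot: [[-0.001, 1.0, -0.001], [1.0, 0.001, 0.0], [0.0, -0.001, -1.0]]
force: [0.5, 0.3, -0.2]
finger_gap: 0.094
finger_force: 0.0
[[434.1564 231.2614]
 [437.4518  76.4709]]
tube p0.85 px [281. 307.] col [233. 239. 242.] off -0.0334 (first -0.0332 last -0.0336) rad 0.0099 near [0.4911 0.0342 0.03  ]
tube p0.69 px [314.  62.] col [228. 235. 239.] off -0.0016 (first -0.0019 last -0.0011) rad 0.0237 near [0.5171 0.2725 0.03  ]
tube p0.63 px [391. 206.] col [234. 240. 243.] off 0.0714 (first 0.0713 last 0.0715) rad 0.0267 near [0.5949 0.1458 0.03  ]
[0.4876 0.1714 0.2167] [-0.554  -0.3042 -0.5315]
```

View pics/w8.png

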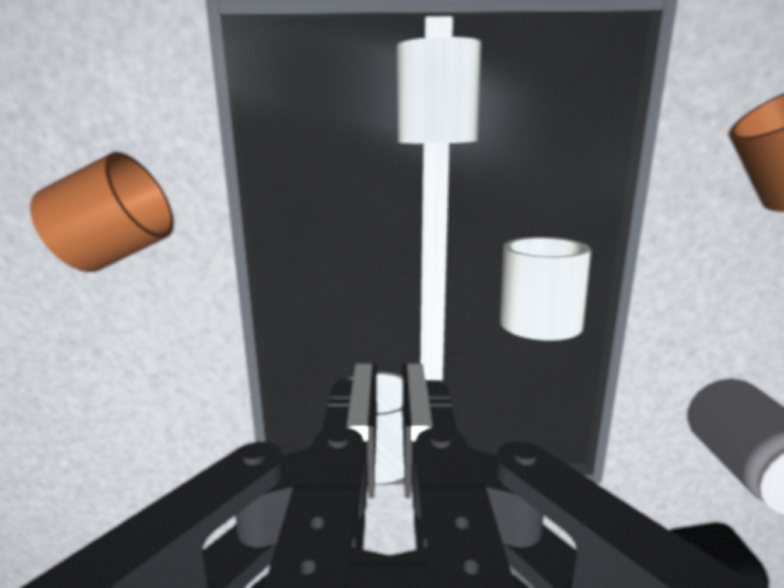

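Tube1 lies on the line, at px (439,90) against line column 436. Now tube2 at (546,288), which rolls in −x.

```bash
python3 -m handwheel '[[[-9,28,20],[0,0,0],8],[[-9,28,20],[0,0,0],8],[[-9,29,30],[0,0,0],8],[[0,29,40],[0,0,0],8],[[0,0,22],[0,0,0],8],[[0,0,2],[0,0,0],8],[[0,0,0],[0,0,0],8],[[0,0,6],[0,0,0],8],[[0,0,4],[0,0,0],8],[[0,0,0],[0,0,0],8]]'
python3 -m handwheel '[[[0,0,2],[0,0,0],8],[[0,-4,0],[0,0,0],8],[[0,-6,0],[0,0,0],8],[[0,-6,0],[0,0,0],8],[[0,-6,0],[0,0,0],8],[[0,-6,0],[0,0,0],8],[[0,-6,0],[0,0,0],8],[[0,-6,0],[0,0,0],8],[[0,-4,0],[0,0,0],8]]'
python3 -m handwheel '[[[0,0,0],[0,0,0],8],[[0,0,-12],[0,0,0],8],[[0,12,0],[0,0,0],8],[[0,11,0],[0,0,0],8],[[0,0,0],[0,0,0],8]]'
python3 - <<'E'
from tubes import *
p=cam("wrist")
c=[-.0093,.5208]; tubes(p,c); s=r.state(); print(s["ee_pos"],s["force"])
E
```

```text
time_s: 48.45
ee_pos: [0.6029, 0.1443, 0.0748]
ee_rot: [[-0.001, 1.0, -0.0], [1.0, 0.001, -0.0], [-0.0, -0.0, -1.0]]
force: [0.4, 0.0, -0.0]
finger_gap: 0.097
finger_force: 0.0
time_s: 49.58
ee_pos: [0.56, 0.1434, 0.0742]
ee_rot: [[-0.001, 1.0, 0.003], [1.0, 0.001, -0.002], [-0.002, 0.003, -1.0]]
force: [0.2, -2.9, 7.2]
finger_gap: 0.094
finger_force: 3.2
time_s: 50.2
ee_pos: [0.5831, 0.1443, 0.0845]
ee_rot: [[-0.001, 1.0, 0.0], [1.0, 0.001, 0.0], [0.0, 0.0, -1.0]]
force: [0.1, -0.3, 0.0]
finger_gap: 0.095
finger_force: 0.0
tube p0.72 px [135.  27.] col [219. 225. 229.] off -0.0014 (first -0.0015 last -0.0012) rad 0.0240 near [0.5155 0.2524 0.03  ]
tube p0.70 px [248. 232.] col [232. 238. 241.] off 0.0484 (first 0.0497 last 0.0448) rad 0.0269 near [0.5656 0.1487 0.03  ]
tube p0.67 px [ 98. 350.] col [171.  175.  173.5] off -0.0658 (first -0.0636 last -0.0658) rad 0.0146 near [0.4683 0.0675 0.03  ]
[0.5819 0.1443 0.084 ] [-0.5105 -0.0606 -0.5246]
```

```bash
python3 -m handwheel '[[[0,-3,0],[0,0,0],8],[[0,0,8],[0,0,0],8],[[0,0,4],[0,0,0],8],[[0,0,0],[0,0,0],8],[[0,-4,0],[0,0,0],8],[[0,-6,0],[0,0,0],8],[[0,-6,0],[0,0,0],8],[[0,-6,0],[0,0,0],8],[[0,-6,0],[0,0,0],8],[[0,-6,0],[0,0,0],8],[[0,-6,0],[0,0,0],8],[[0,-4,0],[0,0,0],8],[[0,0,0],[0,0,0],8],[[0,0,-12],[0,0,0],8],[[0,12,0],[0,0,0],8],[[0,9,0],[0,0,0],8],[[0,0,0],[0,0,0],8]]'
python3 -m handwheel '[[[0,0,8],[0,0,0],8],[[0,0,4],[0,0,0],8],[[0,0,0],[0,0,0],8],[[0,-4,0],[0,0,0],8],[[0,-6,0],[0,0,0],8],[[0,-6,0],[0,0,0],8],[[0,-6,0],[0,0,0],8],[[0,-6,0],[0,0,0],8],[[0,-6,0],[0,0,0],8],[[0,-4,0],[0,0,0],8],[[0,-3,0],[0,0,0],8],[[0,0,0],[0,0,0],8],[[0,0,-12],[0,0,0],8],[[0,12,0],[0,0,0],8],[[0,9,0],[0,0,0],8],[[0,0,0],[0,0,0],8]]'
python3 - <<'E'
from tubes import *
p=cam("wrist")
c=[-.0093,.5208]; tubes(p,c); s=r.state(); print(s["ee_pos"],s["force"])
E
```

```text
time_s: 52.42
ee_pos: [0.557, 0.1443, 0.0844]
ee_rot: [[-0.001, 1.0, 0.0], [1.0, 0.001, 0.0], [0.0, 0.0, -1.0]]
force: [0.5, 0.6, -0.3]
finger_gap: 0.093
finger_force: 0.0
time_s: 54.42
ee_pos: [0.5369, 0.1443, 0.0844]
ee_rot: [[-0.001, 1.0, 0.0], [1.0, 0.001, 0.0], [0.0, 0.0, -1.0]]
force: [0.0, 0.2, 0.1]
finger_gap: 0.094
finger_force: 0.0
tube p0.92 px [256. 230.] col [232. 238. 242.] off 0.0056 (first 0.0073 last 0.0017) rad 0.0268 near [0.5239 0.1496 0.03  ]
tube p0.58 px [237.  27.] col [224. 231. 235.] off -0.0017 (first -0.0017 last -0.0016) rad 0.0237 near [0.517  0.2524 0.03  ]
tube p0.53 px [161. 383.] col [158.5 162.  161. ] off -0.0775 (first -0.0809 last -0.0606) rad 0.0020 near [0.459  0.0407 0.03  ]
[0.5358 0.1442 0.0841] [-0.452  -0.321  -0.1209]
```

```bash
python3 -m handwheel '[[[0,-6,0],[0,0,0],8],[[0,0,8],[0,0,0],8],[[0,0,4],[0,0,0],8],[[0,0,0],[0,0,0],8],[[0,-3,0],[0,0,0],8],[[0,-4,0],[0,0,0],8],[[0,-4,0],[0,0,0],8],[[0,-1,0],[0,0,0],8],[[0,0,0],[0,0,0],8],[[0,0,0],[0,0,0],8],[[0,0,-12],[0,0,0],8],[[0,0,-40],[0,0,0],8],[[0,0,-50],[0,0,0],8],[[0,0,-50],[0,0,0],8],[[0,0,-50],[0,0,0],8],[[0,0,0],[0,0,0],8],[[0,0,0],[0,0,0],8]]'
python3 - <<'E'
from tubes import *
p=cam("wrist"); save(p,"w9.png",s=1.4)
c=[-.0093,.5208]; print(px(p,[[.5208-.0093*y,y,.006] for y in (.1,.2,.29)]))
tubes(p,c); s=r.state(); print(s["ee_pos"],s["force"])
E
```

```text
time_s: 56.65
ee_pos: [0.5175, 0.1443, 0.2744]
ee_rot: [[-0.001, 1.0, -0.001], [1.0, 0.001, 0.0], [0.0, -0.001, -1.0]]
force: [0.2, -0.5, 0.7]
finger_gap: 0.093
finger_force: 0.0
[[280.8793 199.4246]
 [280.3985 111.8741]
 [279.8916  19.5701]]
tube p0.96 px [244. 251.] col [235. 240. 243.] off -0.0419 (first -0.0362 last -0.0608) rad 0.0293 near [0.4763 0.0439 0.03  ]
tube p0.83 px [280. 169.] col [235. 241. 244.] off -0.0020 (first -0.0022 last -0.0018) rad 0.0275 near [0.5188 0.1423 0.03  ]
tube p0.63 px [278.  37.] col [228. 234. 238.] off -0.0020 (first -0.0013 last -0.0028) rad 0.0233 near [0.5165 0.2715 0.03  ]
tube p0.45 px [291. 130.] col [51. 51. 53.] off -0.0008 (first -0.0008 last -0.0009) rad 0.1004 near [0.5296 0.1829 0.03  ]
[0.5167 0.1441 0.2726] [ 0.311  -0.4969 -0.2965]
```

View pics/w9.png

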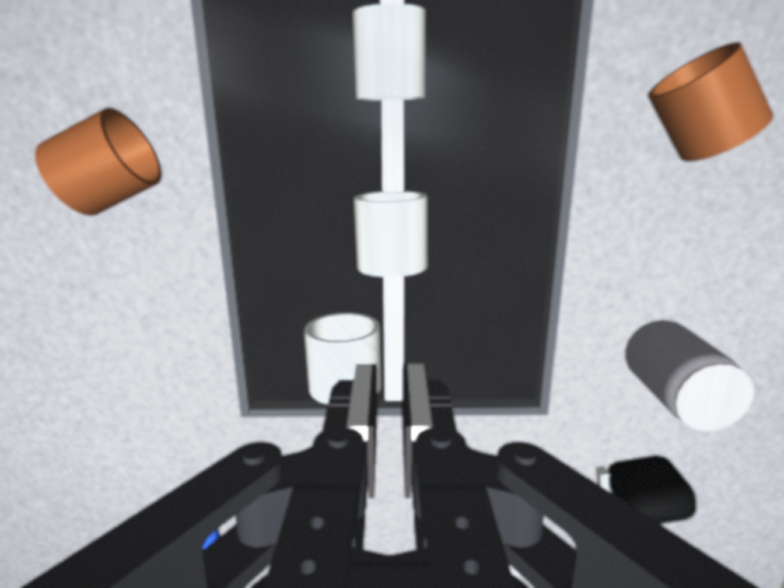

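Tubes 1 and 2 sit on the line at px (389,52) and (391,233), about 2 mm short. Tube3 is at (342,357).

Run:
```python
from tubes import *
p=cam("wrist"); f=np.array
print("top far rim",w(p,[244,224.5],.066),"bottom near",w(p,[240,287],[.066]),w(p,[240,287],[.036]))
print("edges",w(p,[[218.3,257],[270.8,250]],.036)); print(p["C"])
```

```text
top far rim [[0.4804 0.0923 0.066 ]] bottom near [[0.4738 0.0193 0.066 ]] [[0.47   0.0008 0.036 ]]
edges [[0.4464 0.0402 0.036 ]
 [0.5068 0.0492 0.036 ]]
[0.5164 0.2257 0.4011]
```

```bash
python3 -m handwheel '[[[-26,-13,20],[0,0,0],8],[[-26,-13,20],[0,0,0],8],[[-25,-13,30],[0,0,0],8],[[-25,-13,40],[0,0,0],8],[[0,0,40],[0,0,0],8],[[0,0,32],[0,0,0],8],[[0,0,2],[0,0,0],8],[[0,0,0],[0,0,0],8],[[0,0,6],[0,0,0],8],[[0,0,4],[0,0,0],8],[[0,0,2],[0,0,0],8],[[0,0,0],[0,0,0],8]]'
python3 -m handwheel '[[[0,4,0],[0,0,0],8],[[0,6,0],[0,0,0],8],[[0,6,0],[0,0,0],8],[[0,6,0],[0,0,0],8],[[0,6,0],[0,0,0],8],[[0,6,0],[0,0,0],8],[[0,6,0],[0,0,0],8],[[0,4,0],[0,0,0],8],[[0,0,0],[0,0,0],8],[[0,0,-12],[0,0,0],8],[[0,-12,0],[0,0,0],8],[[0,-10,0],[0,0,0],8],[[0,0,0],[0,0,0],8]]'
python3 - <<'E'
from tubes import *
p=cam("wrist")
c=[-.0093,.5208]; tubes(p,c); s=r.state(); print(s["ee_pos"],s["force"])
E
```

```text
time_s: 58.3
ee_pos: [0.4676, 0.0422, 0.08]
ee_rot: [[-0.001, 1.0, 0.003], [1.0, 0.001, 0.0], [0.0, 0.003, -1.0]]
force: [-0.6, 0.7, 4.7]
finger_gap: 0.092
finger_force: 2.3
time_s: 59.92
ee_pos: [0.486, 0.0423, 0.0897]
ee_rot: [[-0.001, 1.0, -0.003], [1.0, 0.001, 0.0], [0.0, -0.003, -1.0]]
force: [0.4, 0.7, -0.4]
finger_gap: 0.095
finger_force: 0.0
tube p0.82 px [349.  51.] col [227. 233. 236.] off -0.0010 (first -0.0011 last -0.0009) rad 0.0269 near [0.5198 0.1405 0.03  ]
tube p0.78 px [314. 233.] col [231. 238. 241.] off -0.0211 (first -0.0230 last -0.0154) rad 0.0298 near [0.506  0.0441 0.03  ]
[0.4877 0.0422 0.0904] [0.3809 0.2545 0.2489]
```

```bash
python3 -m handwheel '[[[0,0,8],[0,0,0],8],[[0,0,4],[0,0,0],8],[[0,0,0],[0,0,0],8],[[0,4,0],[0,0,0],8],[[0,6,0],[0,0,0],8],[[0,6,0],[0,0,0],8],[[0,6,0],[0,0,0],8],[[0,6,0],[0,0,0],8],[[0,6,0],[0,0,0],8],[[0,4,0],[0,0,0],8],[[0,2,0],[0,0,0],8],[[0,0,0],[0,0,0],8],[[0,0,0],[0,0,0],8],[[0,0,-12],[0,0,0],8],[[0,-12,0],[0,0,0],8],[[0,-7,0],[0,0,0],8],[[0,0,0],[0,0,0],8]]'
python3 - <<'E'
from tubes import *
p=cam("wrist")
c=[-.0093,.5208]; tubes(p,c); s=r.state(); print(s["ee_pos"],s["force"])
E
```

```text
time_s: 62.15
ee_pos: [0.5076, 0.0423, 0.0899]
ee_rot: [[-0.001, 1.0, -0.002], [1.0, 0.001, 0.0], [0.0, -0.002, -1.0]]
force: [-0.4, -0.2, -0.4]
finger_gap: 0.094
finger_force: 0.0
tube p0.90 px [307. 232.] col [232. 238. 242.] off -0.0020 (first -0.0040 last 0.0031) rad 0.0299 near [0.5232 0.0445 0.03  ]
tube p0.81 px [303.  48.] col [227. 233. 237.] off -0.0011 (first -0.0014 last -0.0009) rad 0.0269 near [0.5189 0.1417 0.03  ]
[0.5088 0.0422 0.0904] [ 0.494  -0.7153 -0.1363]
```

```bash
python3 -m handwheel '[[[0,7,0],[0,0,0],8],[[0,0,8],[0,0,0],8],[[0,0,4],[0,0,0],8],[[0,0,0],[0,0,0],8],[[0,3,0],[0,0,0],8],[[0,2,0],[0,0,0],8],[[0,0,0],[0,0,0],8],[[0,0,0],[0,0,0],8],[[0,0,-12],[0,0,0],8],[[15,0,-50],[0,0,0],8],[[15,0,-50],[0,0,0],8],[[15,0,-50],[0,0,0],8],[[15,0,-50],[0,0,0],8],[[0,0,-50],[0,0,0],8],[[0,0,0],[0,0,0],8],[[0,0,0],[0,0,0],8]]'
python3 - <<'E'
from tubes import *
p=cam("wrist"); save(p,"w10.png",s=1.4)
c=[-.0093,.5208]; print(px(p,[[.5208-.0093*y,y,.006] for y in (.09,.2)])*1.4)
tubes(p,c); s=r.state(); print(s["ee_pos"],s["force"])
g=cv2.cvtColor(p["pixels"],cv2.COLOR_RGB2GRAY)
for y in (-.0,.09,.095,.1,.185,.2,.22):
    u,v=px(p,[.5208-.0093*y,y,.006])[0]; row=g[int(round(v)),int(u)-20:int(u)+21]; k=np.where(row>130)[0]+int(u)-20
    if len(k): print(y,v,u,len(k),w(p,[k.mean(),v],.006)[0][0]-(.5208-.0093*y))
E
```

```text
time_s: 64.25
ee_pos: [0.5206, 0.1022, 0.3402]
ee_rot: [[-0.001, 1.0, -0.001], [1.0, 0.001, -0.0], [-0.0, -0.001, -1.0]]
force: [0.3, 0.4, -0.6]
finger_gap: 0.096
finger_force: 0.0
[[389.7776 225.9324]
 [388.8267 101.9841]]
tube p0.80 px [279. 202.] col [223. 230. 234.] off -0.0016 (first -0.0016 last -0.0020) rad 0.0301 near [0.5213 0.0406 0.03  ]
tube p0.76 px [275. 121.] col [221. 227. 231.] off -0.0019 (first -0.0028 last -0.0012) rad 0.0270 near [0.5161 0.1442 0.03  ]
tube p0.65 px [277.  17.] col [212. 220. 224.] off -0.0019 (first -0.0021 last -0.0015) rad 0.0243 near [0.5183 0.2569 0.03  ]
[0.52   0.1021 0.3385] [ 0.4653 -0.3176 -0.1899]
-0.0 224.47258088951102 278.8965447006218 41 -0.0012635435184356059
0.09 161.38029402553647 278.41253856132886 13 -0.0005476574932138378
0.095 157.64635401802906 278.3838940157399 13 -0.0005078860257019535
0.1 153.8866676831474 278.3550519597875 13 -0.00046811455590944906
0.185 85.75871230791839 277.83241519548415 14 -0.00041258396202681347
0.2 72.84575553046622 277.73335474503347 14 -0.0002864509348058375
0.22 55.17548920802082 277.59779907241307 14 -0.00011827354282600844
```

View pics/w10.png

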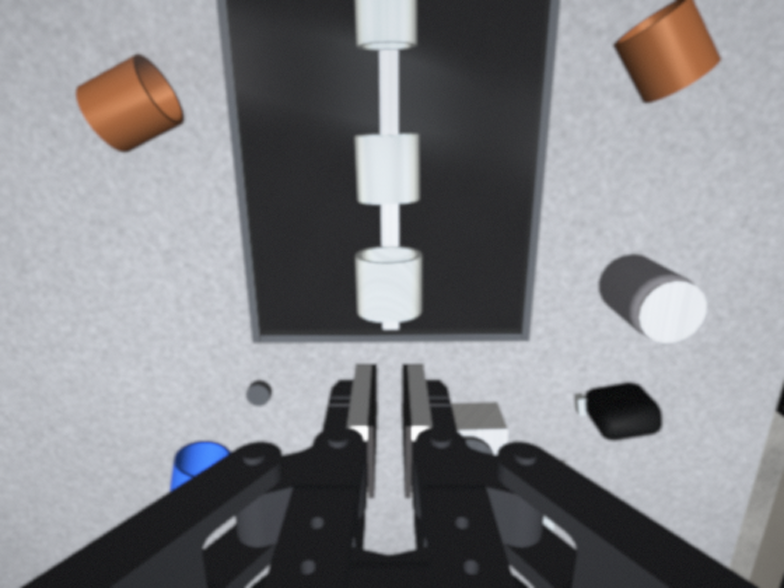

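All three tubes lie on the line at px (386,22), (388,168) and (389,285), within about 1.5 mm. Next I look at the block and lever.

```bash
python3 -m handwheel '[[[-35,1,0],[0,0,0],0],[[-35,1,0],[0,0,0],0],[[-35,1,0],[0,0,0],0],[[-35,1,0],[0,0,0],0],[[-35,1,0],[0,0,0],0],[[-35,0,0],[0,0,0],0],[[-35,0,0],[0,0,0],0],[[-35,0,0],[0,0,0],0],[[-35,0,0],[0,0,0],0],[[-35,0,0],[0,0,0],0],[[-32,0,0],[0,0,0],0],[[0,0,0],[0,0,0],0],[[0,0,0],[0,0,0],0]]'
python3 - <<'E'
from h import *
np.set_printoptions(precision=4,suppress=True)
p=cam("wrist"); save(p,"w11.png",s=1.4)
for q,z in (("ready_tip",.092),("ready_base",.025)):
  for d in nets.trace(q,p)[:2]:
    b=cv2.boxPoints(cv2.minAreaRect(cv2.findNonZero(d["pixels"].astype(np.uint8))))
    print(q,d["p"],d["at"],w(p,d["at"],z)[0],(b*1.4).round().tolist())
print(p["C"],r.state()["ee_pos"])
E
```

```text
time_s: 65.97
ee_pos: [0.5259, -0.279, 0.339]
ee_rot: [[-0.001, 1.0, -0.002], [1.0, 0.001, 0.002], [0.002, -0.002, -1.0]]
force: [0.4, 0.2, 0.0]
finger_gap: 0.002
finger_force: 0.0
ready_tip 0.83 [216.3, 282.2] [ 0.4498 -0.4211  0.092 ] [[275.0, 405.0], [327.0, 354.0], [348.0, 375.0], [296.0, 426.0]]
ready_tip 0.74 [335.5, 102.9] [ 0.5831 -0.2124  0.092 ] [[417.0, 317.0], [429.0, -4.0], [541.0, 0.0], [528.0, 321.0]]
ready_base 0.97 [238.2, 259.1] [ 0.4689 -0.4243  0.025 ] [[254.0, 370.0], [357.0, 303.0], [394.0, 360.0], [291.0, 427.0]]
[ 0.5255 -0.1978  0.4677] [ 0.5265 -0.2786  0.3403]
```

View pics/w11.png

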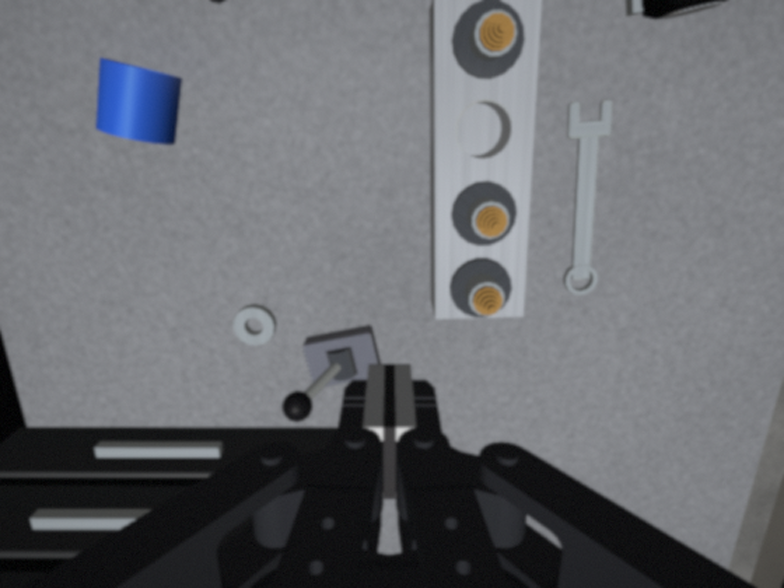

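Run:
```python
from h import *
np.set_printoptions(precision=4,suppress=True)
p=cam("wrist"); k=1/1.4
B=w(p,[297*k,405*k],.092)[0]; E1,E2=w(p,[[304*k,342*k],[371*k,327*k]],.025); pv=w(p,[343*k,363*k],.03)[0]
d=E2-E1; print("ball",B,"edge len",np.linalg.norm(d),"ang",np.degrees(np.arctan2(d[1],d[0])),"pivot",pv,"ball->pivot",pv-B)
u=d/np.linalg.norm(d); print("end ball",B+.077*u, "tool step/mm of x",u[1],u[0])
for X in ([.6042,-.3329,.058],[.6021,-.2679,.058],[.5979,-.138,.058]): print(px(p,X)*1.4)
```

```text
ball [ 0.4451 -0.4319  0.092 ] edge len 0.06807331656722741 ang 13.7724709372799 pivot [ 0.4801 -0.4228  0.03  ] ball->pivot [ 0.0349  0.0091 -0.062 ]
end ball [ 0.5199 -0.4136  0.092 ] tool step/mm of x 0.2380668264717747 0.9712487766446133
[[479.0286 285.8285]]
[[481.2368 211.8058]]
[[486.3883  38.9706]]
```

All three flanges sit flat at the predicted pocket positions, (479,286), (481,212) and (486,39), so they are seated. The ball at (297,405) gives (0.445, −0.432), and the throw direction is 13.8° off x. I go behind the ball and push.

```bash
python3 -m handwheel '[[[-26,-20,20],[0,0,0],0],[[-26,-20,20],[0,0,0],0],[[-26,-20,20],[0,0,0],0],[[-26,-20,20],[0,0,0],0],[[-26,-20,20],[0,0,0],0],[[-26,-20,20],[0,0,0],0],[[0,0,0],[0,0,0],0],[[0,0,40],[0,0,0],0],[[0,0,40],[0,0,0],0],[[0,0,30],[0,0,0],0],[[0,0,16],[0,0,0],0],[[0,0,0],[0,0,0],0],[[0,0,0],[0,0,0],0]]'
```

```text
time_s: 67.8
ee_pos: [0.4079, -0.4367, 0.0965]
ee_rot: [[-0.001, 1.0, 0.002], [1.0, 0.001, -0.002], [-0.002, 0.002, -1.0]]
force: [0.7, 0.1, -0.2]
finger_gap: 0.001
finger_force: 0.0
```

```bash
python3 -m handwheel '[[[2,10,0],[0,0,0],0],[[2,10,0],[0,0,0],0],[[2,10,0],[0,0,0],0],[[2,10,0],[0,0,0],0],[[2,10,0],[0,0,0],0],[[2,10,0],[0,0,0],0],[[2,10,0],[0,0,0],0],[[2,10,0],[0,0,0],0],[[2,8,0],[0,0,0],0],[[0,0,0],[0,0,0],0]]'
python3 -m handwheel '[[[1,4,0],[0,0,0],0],[[0,3,0],[0,0,0],0],[[0,0,0],[0,0,0],0]]'
```

```text
time_s: 69.05
ee_pos: [0.4898, -0.4187, 0.0941]
ee_rot: [[-0.003, 1.0, -0.013], [1.0, 0.003, -0.0], [-0.0, -0.013, -1.0]]
force: [-14.7, -3.0, 5.1]
finger_gap: 0.002
finger_force: 7.2
time_s: 69.42
ee_pos: [0.4906, -0.4187, 0.094]
ee_rot: [[-0.004, 1.0, -0.025], [1.0, 0.004, 0.001], [0.001, -0.025, -1.0]]
force: [-30.0, -6.0, 12.4]
finger_gap: -0.001
finger_force: 14.9
```

The lever is on its stop. I back off, rise and check everything.

```bash
python3 -m handwheel '[[[0,-10,0],[0,0,0],0],[[0,-20,0],[0,0,0],0],[[0,-20,0],[0,0,0],0],[[0,0,-40],[0,0,0],0],[[0,0,-50],[0,0,0],0],[[20,0,-50],[0,0,0],0],[[30,-10,-50],[0,0,0],0],[[30,-10,-30],[0,0,0],0],[[0,0,0],[0,0,0],0],[[0,0,0],[0,0,0],0]]'
python3 - <<'E'
from tubes import *
p=cam("wrist"); t=cam("top"); k=1.4
a=p["pixels"]; b=cv2.resize(t["pixels"][120:300,150:450],(560,336),interpolation=cv2.INTER_CUBIC)
cv2.imwrite("pics/fin.png",np.vstack([a[:260],b])[:,:,::-1])
c=[-.0093,.5208]; tubes(t,c)
E
```

```text
time_s: 70.68
ee_pos: [0.4314, -0.3368, 0.3139]
ee_rot: [[-0.001, 1.0, -0.0], [1.0, 0.001, 0.0], [0.0, -0.0, -1.0]]
force: [-0.2, -0.6, 0.0]
finger_gap: 0.0
finger_force: 0.0
tube p0.82 px [254. 208.] col [149. 154. 162.] off 0.0044 (first 0.0173 last -0.0086) rad -0.0000 near [0.529  0.0531 0.03  ]
tube p0.81 px [186. 211.] col [147. 152. 160.] off 0.0064 (first 0.0177 last -0.0049) rad -0.0001 near [0.5194 0.2682 0.03  ]
tube p0.66 px [226. 210.] col [149. 153. 161.] off 0.0062 (first 0.0175 last -0.0051) rad -0.0001 near [0.5226 0.1407 0.03  ]
```

View pics/fin.png

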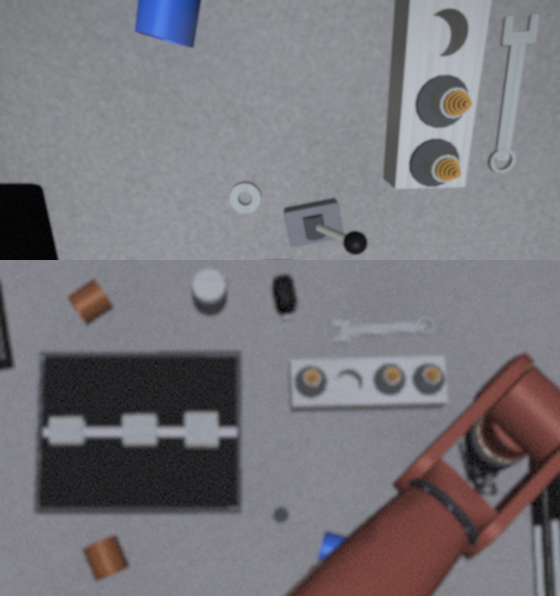

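The lever is thrown, with the ball at (355,243) on the far side of its box. The three tubes lie on the line, the three holders are seated, and the other things are in place.

```bash
python3 -c "
from cell import order
print(order.close_job())"
```

```text
the job is handed in; nothing more can be done
None
```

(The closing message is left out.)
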